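# Load the bench steriliser, screw its lid down and set the programme

## Task

Sterilise the sample jars: unscrew the steriliser's lid all the way, swing it fully aside, and stand every blue-capped jar standing on the bench upright on the floor of the pot. Then swing the lid all the way back over the pot and screw it fully down, and only then turn the selector to the two-dot mark. Never swing the lid off or onto the pot unless it is fully unscrewed, and leave the reagent bottle, the glass dish and the beaker where they are.

Things in the scene. Friction and masses are not known exactly. Their poses are not given: they have to be found in the camera images.
- lid_screw (a joint): Turn of the screw lid relative to its swing arm (rad): 0 = screwed fully down (stop), grows counter-clockwise seen from above, 2.4 = fully unscrewed (stop). It stays where it is left (about 0.25 N m of friction; let go after being forced against a stop it springs back up to 0.1 rad) and rises 1.5 mm per rad.
- lid_swing (a joint): Swing of the arm that carries the lid, about the upright hinge post (rad): 0 = lid centred over the pot (stop), grows counter-clockwise seen from above, stop at 1.4 = lid fully aside. It stays where it is left; moving it takes about 4 N at the lid's grip. The lid moves level on a circle of 175 mm radius about the post.
- lid_grip (a point): Centre of the lid's grip: a round ribbed black upright knob, 56 mm across and 45 mm tall, in the middle of the steel screw lid (a 212 mm disc); the point is on its axis, 22 mm above its foot. Under it lie the flat swing arm and the disc. z up; turns with the lid. If it is held while the arm swings, the hand has to turn with the arm, or the lid is turned too.
- lid_post (a point): On the axis of the lid's upright hinge post (32 mm in diameter), at the swing arm's height; 175 mm from the pot's axis. Fixed to the steriliser.
- pot_floor (a point): Centre of the flat inner floor of the steriliser's round steel pot: inside diameter 190 mm, outside 204 mm, rim 85 mm above this point. x, y axes: the y axis points from the pot to the hinge post and the control console. Fixed to the steriliser, which stands somewhere else at each start.
- selector (a joint): Turn of the selector knob (rad), growing clockwise seen from above. Four detents: 0 = open ring (off), 0.7 = one dot, 1.4 = two dots, 2.1 = three dots. It is pulled into the nearest detent when let go; up to about 0.15 N m to pass between them.
- selector_grip (a point): Selector knob on the console's flat top: a black upright bar 58 mm long, 18 mm wide and 34 mm tall on a 58 mm disc, a white line on the end that points to the marks. The point is on its turning axis, 21 mm above the bar's foot, 13 mm below its top, 28 mm above the console. x axis: along the bar towards the white line; z up. It turns with the knob.
- jar1_c (a point): A closed amber sample jar with a blue cap, upright: 50 mm in diameter throughout, 70 mm tall, about 0.18 kg. This point is at its centre, 35 mm above its underside, z axis up. None if this jar is absent (or held). Its cap stays shut.
- jar2_c (a point): A closed amber sample jar with a blue cap, upright: 50 mm in diameter throughout, 70 mm tall, about 0.18 kg. This point is at its centre, 35 mm above its underside, z axis up. None if this jar is absent (or held). Its cap stays shut.
- jar3_c (a point): A closed amber sample jar with a blue cap, upright: 50 mm in diameter throughout, 70 mm tall, about 0.18 kg. This point is at its centre, 35 mm above its underside, z axis up. None if this jar is absent (or held). Its cap stays shut.
- jar4_c (a point): A closed amber sample jar with a blue cap, upright: 50 mm in diameter throughout, 70 mm tall, about 0.18 kg. This point is at its centre, 35 mm above its underside, z axis up. None if this jar is absent (or held). Its cap stays shut.
- reagent_c (a point): Bystander: tall amber reagent bottle, 72 mm in diameter, 150 mm tall; point half-way up.
- dish_c (a point): Bystander: covered glass dish, 140 mm across, 112 mm tall; point 50 mm up.
- beaker_c (a point): Bystander: small glass beaker, 70 mm across, 85 mm tall; point half-way up.
Mind the look-alikes: they are no part of the job. What is shaped like the part that bears jar1_c but black or brown is not meant. Leave any black look-alike of the part that bears jar2_c alone.

How it is judged:
By the outcome, as a careful person would: the job done as asked, in the order asked, and still so for the second after the job is handed in, with the robot touching nothing.
Of jar1, jar2, jar3, jar4 only 2 to 4 are there at a start; the rules pass over those that are not, and their reading is None.
At some moment in a run one of jar1, jar2, jar3, jar4 may be knocked a few centimetres aside while the robot is not near it.
It also fails if it takes over 210 s, if anything falls off the work surface, if the arm or the gripper's body presses on something with over 40 N, if the wrist force passes 120 N, or if a joint passes its speed limit or range.

## Robot

A 6-joint arm with a two-finger parallel gripper is mounted at the origin on the work surface. World frame = base frame: x ahead of the robot, y to its left, z up, the work surface at z = 0. Lengths are in mm, angles in degrees, forces in N, time in s.
With the tool pointing down it reaches from about 300 to 850 mm from the base axis. Payload 4.2 kg.
Tool frame: the origin (TCP) lies at the very end of the fingers, on their centre line; the grasp point (between the pads) lies 19 mm behind it (env.grip_depth is the distance from the TCP to the grasp point, in mm); y points along the fingers, z is the direction in which the jaws open and shut, and the axes are right-handed (so a half turn about y gives the same grasp; the last joint's range is limited). The gripper opens to 91 mm and grips with 3 to 60 N. Pads are 32 mm wide; open, the fingers measure 118 mm over their backs; the gripper's body (76 mm by 178 mm) begins 60 mm behind the grasp point.
Start: joints at [-65.947, 18.312, 89.639, -0, 72.044, -1.146], TCP at [244.816, -520.296, 213.976] pointing down, gripper open.
Joint ranges: [-177.97, 177.97], [-48.28, 115.42], [12.27, 149.76], [-77.06, 257.06], [2.81, 150.46], [-146.56, 146.56]. Speed limits (degrees/s): [147.25, 147.25, 180, 180, 180, 180].

## Interface

Orientations are given as [roll, pitch, yaw] about the fixed x, y, z axes, in that order (R = Rz(yaw) Ry(pitch) Rx(roll)).
In Python, from workcell import state, imaging, job, env gives the robot as it stands.
- The arm moves only by the shell command python3 -m pendant 'ROWS' [FORCE]. ROWS is JSON, a list of rows, each an object with "delta_pos": the shift along the tool's x, y, z in cm, a list of three; "twist": the turn, a rotation vector about the tool's x, y, z in degrees, a list of three; "grip": the opening in per cent of the stroke, from 0 (shut) to 100 (fully open). In form: [{"delta_pos": [tx, ty, tz], "twist": [wx, wy, wz], "grip": grip}, ...]. A call has exactly 5 rows; each row is the pose to reach, as a shift and turn from the pose commanded when the call began, along the tool's axes at that moment; what a row does not reach only later rows make up. A row lasts 1/10 s, in which the tool goes at most 50 mm and 8.59 degrees, less where a joint would pass 70% of its speed; a pose out of reach is approached as far as the arm can. A call with a gripper value outside its range is refused whole. The fingers move at their own pace and stop on an object; FORCE is the grip in N (left out, the last holds). Time passes only in rows, so rows that repeat a pose let the fingers close, or fill a call up. It gives the time, the measured TCP pose, the force and the opening at its end, in the units of the state.
- state(): the state, without advancing time (a new reading comes with each control period).
- imaging.grab_frame(name): name is "side" or "top" or "wrist"; returns (picture, depth): 480x640x3 uint8, red, green, blue; 480x640 float32, mm along the optical axis (not along the pixel's ray), 0 where there is no reading.
- imaging.camera_info(name): a dict with "fx", "fy", "cx", "cy" (pixels), "R" (3x3) and "t" (3): a world point X has camera coordinates R X + t. Camera axes: x right, y down, z forward; pixel columns grow to the right and rows downward; lengths in mm; the calibration is good to about 2 mm. A picture is of the moment at which its call begins: read the wrist's pose just before it. camera_info takes no time and is no camera call; for the wrist camera it gives the pose at the moment of the call.
- job.job_done(): hands the job in, once; it reports no verdict.
The state is a dict: "time_s": time; "qpos": joint angles; "qvel": joint speeds; "effort": joint torques, N m; "ee_pos": TCP position; "ee_rot": TCP orientation; "force": force on the tool from outside, world axes, zero at the start; "torque": the same for the moment, N m; "gripper_width": finger opening in mm.
Only numpy, scipy, OpenCV 4.12 (cv2) and the standard library are available. Lean on these libraries where they do the work, as an engineer would, in place of code of your own. Each camera call takes 0.05 s, during which the arm holds its last target.

## Working session

There is one attempt and no reset: what is moved stays moved. The work goes in short steps, Python scripts to look and compute and a shell command to move; the robot and the scene stay as the last step left them, time stands still between calls to the robot, and variables do not carry over. Pictures are saved under pics/ and viewed, and the job is handed in when it is done.

```bash
ls -la; mkdir -p pics; python3 - <<'E'
from workcell import state, imaging, job, env
import cv2
print(state()); print(env.grip_depth)
for n in ("side","top","wrist"):
    ci=imaging.camera_info(n); print(n,ci)
    im,d=imaging.grab_frame(n); cv2.imwrite(f"pics/{n}0.png",im[:,:,::-1])
    import numpy as np; np.save(f"pics/{n}0.npy",d)
E
```

```text
total 12
drwxr-xr-x  3 agent agent 4096 Dec  7 13:44 .
drwxr-xr-x 23 root  root  4096 Dec  7 13:44 ..
drwxr-xr-x  2 agent agent 4096 Dec  7 13:44 pics
{'time_s': 0.0, 'qpos': array([-6.59494386e+01,  1.83505893e+01,  8.97056544e+01, -5.77057347e-04,
        7.20443003e+01, -1.14576121e+00]), 'qvel': array([ 0.10652872, -0.04462746, -0.04286677, -0.07975038, -0.04492307,
        0.03251295]), 'effort': array([-2.37972141e-03, -4.12466919e+01, -2.31980306e+01,  7.24155921e-02,
        4.56236035e-02, -1.54168138e-04]), 'ee_pos': array([ 244.58340875, -519.83123777,  213.13592341]), 'ee_rot': array([-9.01005349e+01,  1.46194621e-03, -1.54803500e+02]), 'force': array([0.80751419, 0.76723497, 0.98449598]), 'torque': array([ 0.03780733,  0.02363711, -0.01205216]), 'gripper_width': 91.29053345312019}
18.8
side {'fx': 523.9466181930254, 'fy': 523.9466181930254, 'cx': 324.95257749746895, 'cy': 236.42128516975734, 'R': array([[-0.98498532, -0.17250329, -0.00682155],
       [-0.10335975,  0.62090672, -0.77704029],
       [ 0.13827755, -0.76466821, -0.6294139 ]]), 't': array([ 551.44776475,  143.60833203, 1164.90295956])}
top {'fx': 543.2924872226481, 'fy': 543.2924872226481, 'cx': 328.52084896610376, 'cy': 243.9302970538455, 'R': array([[-0.01546723, -0.99983112, -0.00992476],
       [-0.99073257,  0.01666457, -0.13480085],
       [ 0.13494348,  0.00774779, -0.99082301]]), 't': array([  61.26711423,  585.18524091, 1291.26370717])}
wrist {'fx': 419.0374962528534, 'fy': 419.0374962528534, 'cx': 321.8799984735216, 'cy': 244.75513168649306, 'R': array([[ 4.26260474e-01, -9.04600280e-01, -5.84270282e-04],
       [-8.68193509e-01, -4.09286310e-01,  2.80579306e-01],
       [-2.54051252e-01, -1.19092608e-01, -9.59830668e-01]]), 't': array([-576.06912923,  -31.84047423,  392.12030907])}
```

View pics/top0.png

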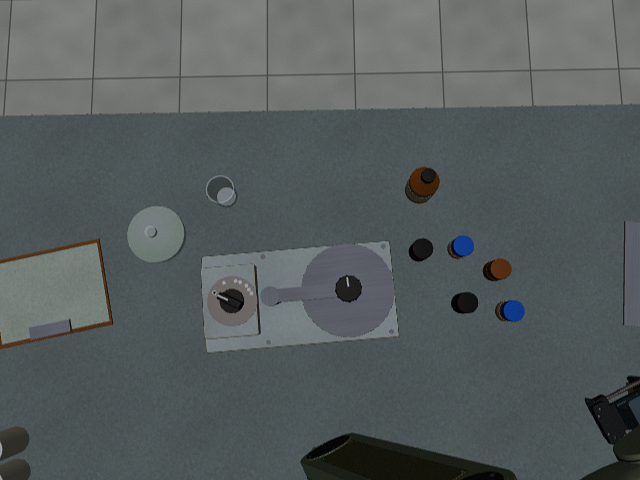

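View pics/side0.png

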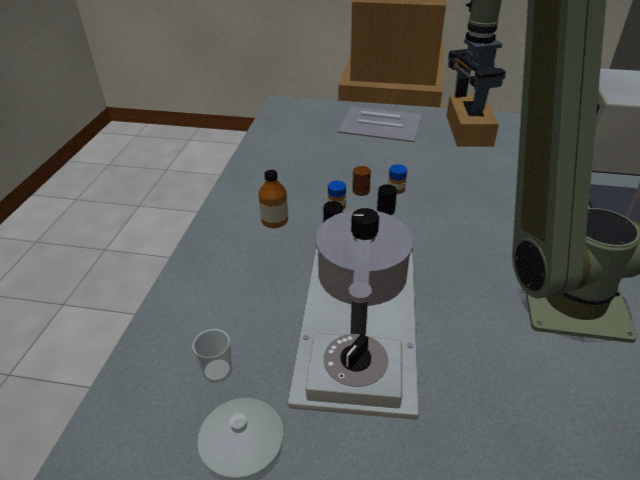

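View pics/wrist0.png

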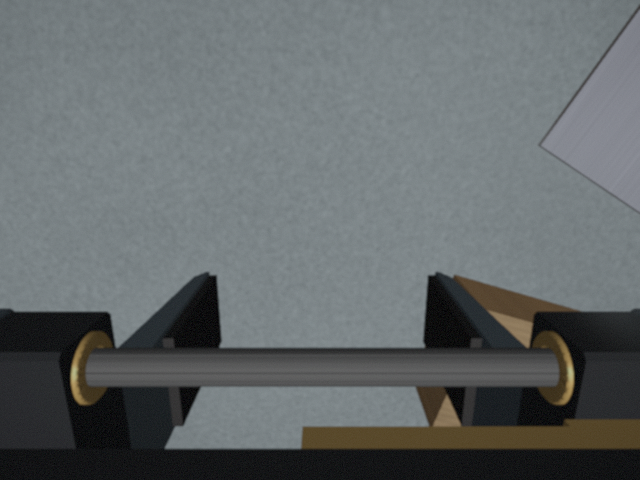

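Top view: blue caps are at (461,246) and (512,311). The look-alikes are black (421,249) and (464,302) and brown (498,270). The lid knob is at (348,289), the post at (270,296) and the selector at (231,300). The side view shows the same two blue caps, at (337,188) and (398,173), with nothing blue elsewhere. Next I measure.

```bash
cat > h.py <<'E'
import numpy as np, cv2
from workcell import state, imaging, env
def ray(ci,u,v):
    d=np.array([(u-ci['cx'])/ci['fx'],(v-ci['cy'])/ci['fy'],1.]); R=np.array(ci['R']);t=np.array(ci['t'])
    return -R.T@t, R.T@d
def onplane(ci,u,v,z):
    c,d=ray(ci,u,v); return c+d*(z-c[2])/d[2]
def proj(ci,X):
    p=np.array(ci['R'])@np.array(X,float)+np.array(ci['t']); return np.array([ci['fx']*p[0]/p[2]+ci['cx'],ci['fy']*p[1]/p[2]+ci['cy']])
def tri(obs):
    A=np.zeros((3,3));b=np.zeros(3)
    for ci,u,v in obs:
        c,d=ray(ci,u,v); d=d/np.linalg.norm(d); P=np.eye(3)-np.outer(d,d); A+=P;b+=P@c
    X=np.linalg.solve(A,b); return X,[proj(ci,X)-np.array([u,v]) for ci,u,v in obs]
def blobs(mask,amin=20):
    n,l,s,c=cv2.connectedComponentsWithStats(mask.astype(np.uint8)); 
    return [(round(c[i][0],1),round(c[i][1],1),int(s[i][4]),s[i][:4].tolist()) for i in range(1,n) if s[i][4]>=amin]
def blue(im): 
    h=cv2.cvtColor(im,cv2.COLOR_RGB2HSV); return (h[...,0]>105)&(h[...,0]<128)&(h[...,1]>150)&(h[...,2]>60)
def dark(im): return im.max(axis=2)<48
def fromdepth(ci,d,u,v):
    z=d[int(round(v)),int(round(u))]; c,r=ray(ci,u,v); return c+r*z
E
python3 - <<'E'
from h import *
np.set_printoptions(precision=1,suppress=True)
for n in("top","side"):
    im=cv2.imread(f"pics/{n}0.png")[:,:,::-1].copy(); d=np.load(f"pics/{n}0.npy"); ci=imaging.camera_info(n)
    print(n)
    for b in blobs(blue(im)): print(" blue",b,fromdepth(ci,d,b[0],b[1]))
    for b in blobs(dark(im),60): print(" dark",b,fromdepth(ci,d,b[0],b[1]))
    if n=="top":
        for p in [(348,282),(348,292),(270,296),(320,290),(375,300),(232,300),(212,292),(215,340),(158,210),(150,231),(221,178),(424,185),(428,177),(498,270),(600,200)]: print(p,fromdepth(ci,d,*p))
        g=cv2.resize(im[230:370,190:400],None,fx=3.8,fy=3.8,interpolation=cv2.INTER_CUBIC); cv2.imwrite("pics/topc.png",g[:,:,::-1])
    else:
        g=cv2.resize(im[160:410,280:440],None,fx=2.4,fy=2.4,interpolation=cv2.INTER_CUBIC); cv2.imwrite("pics/sidec.png",g[:,:,::-1])
E
```

```text
top
 blue (np.float64(463.1), np.float64(245.2), 339, [453, 235, 21, 21]) [ 573.3 -269.3   71.5]
 blue (np.float64(513.5), np.float64(310.5), 351, [503, 300, 22, 22]) [ 417.  -379.4   72.1]
 dark (np.float64(427.7), np.float64(175.7), 189, [420, 168, 16, 16]) [ 724.  -177.4  151.1]
 dark (np.float64(415.1), np.float64(194.8), 227, [405, 179, 28, 24]) [ 698.  -159.5   72.1]
 dark (np.float64(623.6), np.float64(273.2), 105, [623, 222, 2, 103]) [ 504.8 -676.9    9.9]
 dark (np.float64(420.5), np.float64(249.6), 428, [409, 238, 24, 24]) [ 564.5 -167.6   70.9]
 dark (np.float64(452.9), np.float64(251.2), 87, [448, 240, 15, 19]) [ 561.3 -248.    55.2]
 dark (np.float64(488.5), np.float64(272.0), 155, [483, 260, 16, 21]) [ 510.2 -332.9   47.9]
 dark (np.float64(348.0), np.float64(288.6), 513, [335, 275, 27, 27]) [468.4  10.2 186.2]
 dark (np.float64(231.5), np.float64(300.5), 444, [217, 289, 27, 24]) [449.8 277.6  99.6]
 dark (np.float64(464.2), np.float64(302.6), 469, [451, 292, 27, 22]) [ 437.2 -265.2   71.7]
 dark (np.float64(500.5), np.float64(311.5), 112, [495, 301, 14, 20]) [ 415.4 -3
[... 1627 characters left out ...]
.7), 2042, [0, 108, 112, 116]) [ 2377.7 -1356.6  -699.3]
 dark (np.float64(270.7), np.float64(175.3), 126, [265, 170, 12, 12]) [ 724.5 -166.9  150. ]
 dark (np.float64(361.3), np.float64(184.2), 298, [353, 174, 17, 22]) [ 514.  -326.5   42.7]
 dark (np.float64(386.7), np.float64(198.7), 489, [377, 185, 21, 30]) [ 437.8 -247.7   56.4]
 dark (np.float64(331.9), np.float64(208.8), 258, [324, 201, 20, 20]) [ 569.7 -160.9   70.2]
 dark (np.float64(364.8), np.float64(223.9), 712, [351, 208, 28, 32]) [468.2  38.9 186.9]
 dark (np.float64(609.2), np.float64(227.3), 1339, [586, 209, 51, 35]) [ -6.6   7.3 214.5]
 dark (np.float64(357.8), np.float64(339.7), 1175, [341, 301, 30, 70]) [450.5 273.8 101.8]
```

View pics/topc.png

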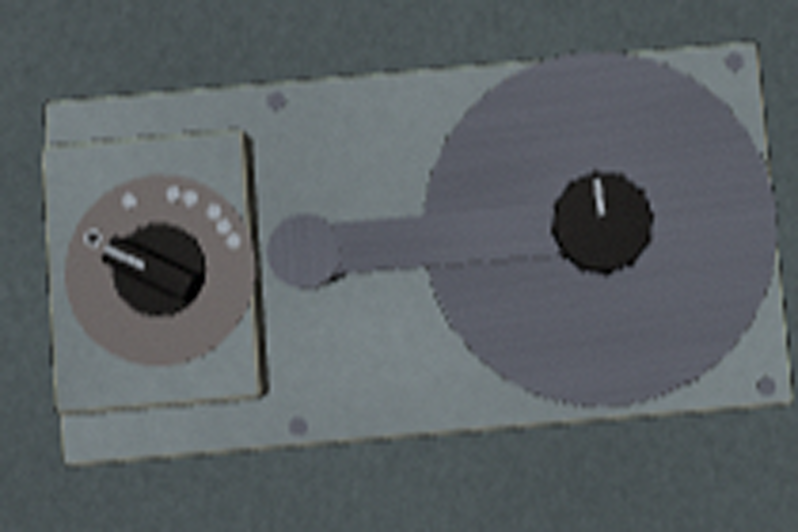

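View pics/sidec.png

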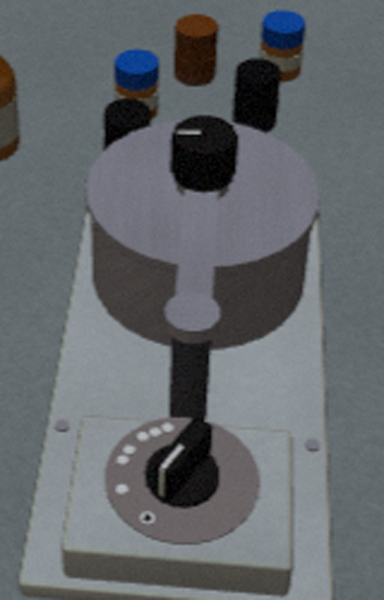

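```bash
cat >> h.py <<'E'
from scipy.spatial.transform import Rotation as Ro
def cloud(ci,d):
    v,u=np.mgrid[0:480,0:640]; z=d.astype(float)
    P=np.stack([(u-ci['cx'])/ci['fx']*z,(v-ci['cy'])/ci['fy']*z,z],-1)
    W=(P-np.array(ci['t']))@np.array(ci['R']); W[z<=0]=np.nan; return W
def plan(pos,yaw,rp=(-90,0)):
    s=state(); R0=Ro.from_euler('xyz',s['ee_rot'],degrees=True); R1=Ro.from_euler('xyz',[rp[0],rp[1],yaw],degrees=True)
    dp=R0.inv().apply(np.array(pos)-s['ee_pos'])/10; tw=(R0.inv()*R1).as_rotvec(degrees=True)
    print('t',round(s['time_s'],2),'pos',s['ee_pos'].round(1),'rot',s['ee_rot'].round(1),'q',s['qpos'].round(0),'F',s['force'].round(1),'T',s['torque'].round(2),'w',round(s['gripper_width'],1))
    print('delta_pos',dp.round(2).tolist(),'twist',tw.round(2).tolist())
def minc(W,m):
    p=W[m]; (c,r)=cv2.minEnclosingCircle(p[:,:2].astype(np.float32)); return np.array(c),r,p.mean(0)
E
cat > pl.py <<'E'
import sys; from h import *
a=[float(x) for x in sys.argv[1:]]; plan(a[:3],a[3])
E
python3 - <<'E'
from h import *
np.set_printoptions(precision=1,suppress=True)
im=cv2.imread(f"pics/top0.png")[:,:,::-1].copy(); d=np.load(f"pics/top0.npy"); ci=imaging.camera_info("top"); cs=imaging.camera_info("side")
W=cloud(ci,d); z=W[...,2]
def reg(x0,x1,y0,y1,z0,z1): return (W[...,0]>x0)&(W[...,0]<x1)&(W[...,1]>y0)&(W[...,1]<y1)&(z>z0)&(z<z1)
print("knob",minc(W,reg(430,510,-30,50,180,195)))
print("lid",minc(W,reg(340,600,-130,110,124,140)))
print("post",minc(W,reg(430,480,165,215,133,150)))
m=reg(360,560,215,330,30,75); print("console",minc(W,m)); 
print("sel",minc(W,reg(400,500,240,320,90,110)))
# knob height from 2 views (mark centre)
print("tri A",tri([(ci,463.1,245.2),(cs,335.7,187.8)])); print("tri B",tri([(ci,513.5,310.5),(cs,397,171.2)]))
E
python3 pl.py 468 10 250 171
```

```text
knob (array([471. ,  10.1]), 29.39285659790039, array([470.6,  10. , 188.4]))
lid (array([470.6,  10.1]), 105.75032806396484, array([469.7,   5.4, 128. ]))
post (array([459.8, 183.5]), 23.069791793823242, array([458.6, 184.3, 142.5]))
console (array([452. , 280.8]), 98.34171295166016, array([449.6, 275. ,  61. ]))
sel (array([452.3, 283.7]), 29.39579963684082, array([451.6, 283. , 101.4]))
tri A (array([ 576.3, -272.1,   59.5]), [array([-0.1, -0.6]), array([0.5, 0.1])])
tri B (array([ 418.6, -383.6,   59.4]), [array([-0. , -0.6]), array([0.5, 0. ])])
t 0.15 pos [ 244.7 -519.9  213.3] rot [ -90.1    0.  -154.8] q [-66.  18.  90.   0.  72.  -1.] F [ 0.6 -0.3 -0.2] T [ 0.03  0.06 -0.02] w 91.2
delta_pos [-42.77, -3.61, -38.45] twist [0.08, 34.2, 0.02]
```

The things that could be confused are:
- **Knobs:** the round lid knob at (348,289) and the selector bar at (231,300).
- **Jars:** blue caps at (461,246) and (512,311), against black (421,249) and (464,302) and brown (498,270).

The crop confirms the round ribbed knob in the middle of the disc, so I reach for the lid knob first.

```bash
python3 -m pendant '[{"delta_pos":[-20,-4,-18],"twist":[0,15,0],"grip":100},{"delta_pos":[-20,-4,-18],"twist":[0,15,0],"grip":100},{"delta_pos":[-20,-4,-18],"twist":[0,15,0],"grip":100},{"delta_pos":[-20,-4,-18],"twist":[0,15,0],"grip":100},{"delta_pos":[-20,-4,-18],"twist":[0,15,0],"grip":100}]' 40; python3 pl.py 470.8 10.1 250 171
```

```text
time_s: 0.65
ee_pos: [340.9, -290.4, 250.8]
ee_rot: [-90.0, 0.0, -169.8]
force: [1.2, -0.1, 0.3]
gripper_width: 91.2
t 0.65 pos [ 340.9 -290.4  250.8] rot [ -90.     0.  -169.8] q [-42.   5. 101.   0.  73.  38.] F [ 1.2 -0.1  0.3] T [-0.02 -0.   -0.02] w 91.2
delta_pos [-18.09, 0.09, -27.29] twist [0.01, 19.16, -0.0]
```

```bash
python3 -m pendant '[{"delta_pos":[-18.1,0.1,-27.3],"twist":[0,19.2,0],"grip":100},{"delta_pos":[-18.1,0.1,-27.3],"twist":[0,19.2,0],"grip":100},{"delta_pos":[-18.1,0.1,-27.3],"twist":[0,19.2,0],"grip":100},{"delta_pos":[-18.1,0.1,-27.3],"twist":[0,19.2,0],"grip":100},{"delta_pos":[-18.1,0.1,-27.3],"twist":[0,19.2,0],"grip":100}]'; python3 pl.py 470.8 10.1 210 171
```

```text
time_s: 1.15
ee_pos: [434.1, -75.3, 250.0]
ee_rot: [-90.0, 0.0, 171.0]
force: [0.6, 0.1, 0.3]
gripper_width: 91.3
t 1.15 pos [434.1 -75.3 250. ] rot [-90.   0. 171.] q [-11.   5. 102.  -0.  73.  88.] F [0.6 0.1 0.3] T [-0.02 -0.06 -0.02] w 91.3
delta_pos [-2.29, 4.0, -9.02] twist [-0.01, -0.02, -0.02]
```

```bash
python3 -m pendant '[{"delta_pos":[-2.3,1,-9],"twist":[0,0,0],"grip":100},{"delta_pos":[-2.3,1,-9],"twist":[0,0,0],"grip":100},{"delta_pos":[-2.3,1,-9],"twist":[0,0,0],"grip":100},{"delta_pos":[-2.3,1,-9],"twist":[0,0,0],"grip":100},{"delta_pos":[-2.3,1,-9],"twist":[0,0,0],"grip":100}]'; python3 - <<'E'
from h import *
np.set_printoptions(precision=1,suppress=True)
ci=imaging.camera_info("wrist"); im,d=imaging.grab_frame("wrist"); cv2.imwrite("pics/w1.png",im[:,:,::-1]); np.save("pics/w1.npy",d)
W=cloud(ci,d); z=W[...,2]
m=(abs(W[...,0]-470)<45)&(abs(W[...,1]-10)<45)&(z>178)&(z<200)
print(minc(W,m), m.sum())
E
python3 pl.py 470.8 10.1 150 171
```

```text
time_s: 1.65
ee_pos: [470.2, 7.1, 239.9]
ee_rot: [-90.0, -0.0, 171.0]
force: [-0.5, -0.3, 0.2]
gripper_width: 90.9
(array([473.1,   8.8]), 29.61542320251465, array([475.2,   8.6, 188.6])) 7653
t 1.7 pos [470.2   6.9 240.1] rot [-90.   -0.  170.9] q [ -1.   8. 100.  -0.  72.  99.] F [-0.1 -0.8  0.2] T [ 0.09 -0.01  0.01] w 90.7
delta_pos [-0.01, 9.01, -0.33] twist [-0.03, -0.09, 0.0]
```

View pics/w1.png

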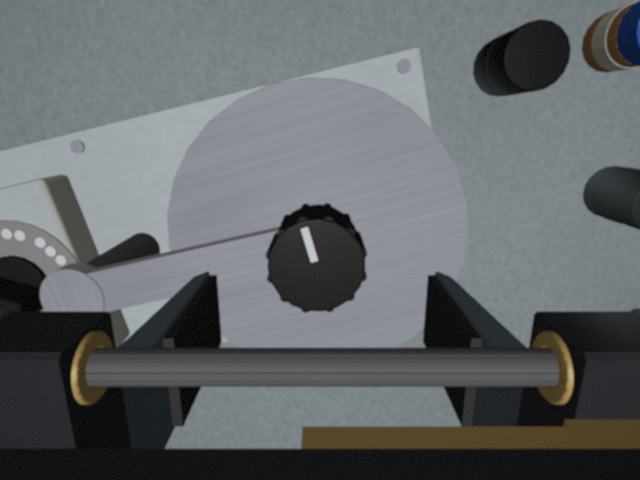

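The wrist view shows the ribbed knob centred at about (316,262) between the open jaws, with its white mark pointing up. Descending to grip.

```bash
python3 -m pendant '[{"delta_pos":[-0.1,3,-0.2],"twist":[0,0,0],"grip":100},{"delta_pos":[-0.1,6,-0.2],"twist":[0,0,0],"grip":100},{"delta_pos":[-0.1,8,-0.2],"twist":[0,0,0],"grip":100},{"delta_pos":[-0.1,9,-0.2],"twist":[0,0,0],"grip":100},{"delta_pos":[-0.1,9,-0.2],"twist":[0,0,0],"grip":100}]'
python3 -m pendant '[{"delta_pos":[0,0,0],"twist":[0,0,0],"grip":50},{"delta_pos":[0,0,0],"twist":[0,0,0],"grip":50},{"delta_pos":[0,0,0],"twist":[0,0,0],"grip":50},{"delta_pos":[0,0,0],"twist":[0,0,0],"grip":50},{"delta_pos":[0,0,0],"twist":[0,0,0],"grip":50}]' 40;python3 pl.py 471.3 9.6 150 171
```

```text
time_s: 2.2
ee_pos: [471.0, 8.9, 149.2]
ee_rot: [-90.0, -0.1, 170.9]
force: [0.5, -0.1, 0.7]
gripper_width: 91.1
time_s: 2.7
ee_pos: [472.2, 10.1, 150.4]
ee_rot: [-90.0, 0.1, 171.0]
force: [-0.4, -0.6, 1.5]
gripper_width: 55.4
t 2.7 pos [472.2  10.1 150.4] rot [-9.00e+01  1.00e-01  1.71e+02] q [ -0.  12. 108.   0.  60.  99.] F [-0.4 -0.6  1.5] T [-0.01  0.09 -0.02] w 55.4
delta_pos [0.08, 0.04, 0.06] twist [0.03, -0.0, -0.05]
```

```bash
python3 -m pendant '[{"delta_pos":[0,-0.02,0],"twist":[0,-8,0],"grip":40},{"delta_pos":[0,-0.04,0],"twist":[0,-16,0],"grip":40},{"delta_pos":[0,-0.06,0],"twist":[0,-24,0],"grip":40},{"delta_pos":[0,-0.08,0],"twist":[0,-32,0],"grip":40},{"delta_pos":[0,-0.1,0],"twist":[0,-40,0],"grip":40}]' 40;python3 pl.py 471.8 9.8 151 171
```

```text
time_s: 3.2
ee_pos: [472.2, 10.3, 151.5]
ee_rot: [-90.0, 0.1, -148.7]
force: [-0.8, 0.7, 1.8]
gripper_width: 55.1
t 3.2 pos [472.2  10.3 151.5] rot [-9.000e+01  1.000e-01 -1.487e+02] q [ -0.  12. 108.   0.  60.  59.] F [-0.8  0.7  1.8] T [ 0.13  0.   -0.33] w 55.1
delta_pos [0.06, 0.05, 0.02] twist [0.04, 40.26, -0.06]
```

```bash
python3 -m pendant '[{"delta_pos":[0,-0.02,0],"twist":[0,-8,0],"grip":40},{"delta_pos":[0,-0.04,0],"twist":[0,-16,0],"grip":40},{"delta_pos":[0,-0.06,0],"twist":[0,-24,0],"grip":40},{"delta_pos":[0,-0.08,0],"twist":[0,-32,0],"grip":40},{"delta_pos":[0,-0.1,0],"twist":[0,-40,0],"grip":40}]' 40;python3 pl.py 471.8 9.8 151 171
```

```text
time_s: 3.7
ee_pos: [472.1, 10.4, 152.5]
ee_rot: [-90.0, 0.1, -108.7]
force: [-0.6, 1.0, 2.2]
gripper_width: 56.4
t 3.7 pos [472.1  10.4 152.5] rot [-9.000e+01  1.000e-01 -1.087e+02] q [ -0.  12. 108.   0.  60.  19.] F [-0.6  1.   2.2] T [ 0.27  0.04 -0.32] w 56.4
delta_pos [0.06, 0.15, -0.01] twist [0.04, 80.25, -0.07]
```

```bash
python3 -m pendant '[{"delta_pos":[0,-0.02,0],"twist":[0,-8,0],"grip":40},{"delta_pos":[0,-0.04,0],"twist":[0,-16,0],"grip":40},{"delta_pos":[0,-0.06,0],"twist":[0,-24,0],"grip":40},{"delta_pos":[0,-0.08,0],"twist":[0,-32,0],"grip":40},{"delta_pos":[0,-0.1,0],"twist":[0,-40,0],"grip":40}]' 40;python3 pl.py 471.8 9.8 151 171
```

```text
time_s: 4.2
ee_pos: [471.9, 10.4, 153.5]
ee_rot: [-90.0, 0.1, -68.7]
force: [-1.4, 1.2, 3.0]
gripper_width: 55.8
t 4.2 pos [471.9  10.4 153.5] rot [-90.    0.1 -68.7] q [ -0.  12. 108.   0.  60. -21.] F [-1.4  1.2  3. ] T [ 0.26  0.06 -0.29] w 55.8
delta_pos [0.05, 0.25, -0.03] twist [0.03, 120.26, -0.07]
```

```bash
python3 -m pendant '[{"delta_pos":[0,-0.01,0],"twist":[0,-5,0],"grip":40},{"delta_pos":[0,-0.02,0],"twist":[0,-10,0],"grip":40},{"delta_pos":[0,-0.03,0],"twist":[0,-14,0],"grip":40},{"delta_pos":[0,-0.03,0],"twist":[0,-14,0],"grip":40},{"delta_pos":[0,-0.03,0],"twist":[0,-14,0],"grip":40}]' 40;python3 pl.py 471.8 9.8 151 171
```

```text
time_s: 4.7
ee_pos: [471.9, 10.3, 153.8]
ee_rot: [-90.0, 0.0, -55.1]
force: [-1.6, 2.8, 6.3]
gripper_width: 55.3
t 4.7 pos [471.9  10.3 153.8] rot [-90.    0.  -55.1] q [ -0.  12. 108.   0.  60. -35.] F [-1.6  2.8  6.3] T [0.59 0.29 0.05] w 55.3
delta_pos [0.04, 0.28, -0.04] twist [0.02, 133.93, -0.06]
```

```bash
python3 -m pendant '[{"delta_pos":[0,-0.01,0],"twist":[0,-2,0],"grip":40},{"delta_pos":[0,-0.01,0],"twist":[0,-4,0],"grip":40},{"delta_pos":[0,-0.01,0],"twist":[0,-6,0],"grip":40},{"delta_pos":[0,-0.01,0],"twist":[0,-8,0],"grip":40},{"delta_pos":[0,-0.01,0],"twist":[0,-8,0],"grip":40}]' 40;python3 pl.py 471.8 9.8 151 171
```

```text
time_s: 5.2
ee_pos: [475.5, 9.7, 154.0]
ee_rot: [-89.6, -0.3, -47.3]
force: [6.5, -1.2, -0.4]
gripper_width: 55.6
t 5.2 pos [475.5   9.7 154. ] rot [-89.6  -0.3 -47.3] q [ -0.  12. 108.   0.  60. -43.] F [ 6.5 -1.2 -0.4] T [ 0.02 -1.2  -1.41] w 55.6
delta_pos [-0.25, 0.3, -0.27] twist [-0.51, 141.68, -0.32]
```

```bash
cat > sw.py <<'E'
import sys; from h import *
# args: start x y yaw (commanded), post, list of phi
x,y,yaw=map(float,sys.argv[1:4]); px,py=459,184.5
R=Ro.from_euler('xyz',[-90,0,yaw],degrees=True)
for phi in map(float,sys.argv[4:]):
    v=Ro.from_euler('z',phi,degrees=True).apply([x-px,y-py,0]); v=v/np.linalg.norm(v)*(175 if len(sys.argv)<0 else np.hypot(x-px,y-py))
    p=np.array([px,py,0])+v-[x,y,0]; print(phi,(R.inv().apply(p)/10).round(2).tolist())
E
python3 sw.py 471.7 10 -47 5 12 19 26 33 40; 
```

```text
5.0 [0.9, 0.0, 1.23]
12.0 [1.98, 0.0, 3.07]
19.0 [2.83, 0.0, 5.03]
26.0 [3.43, 0.0, 7.08]
33.0 [3.78, 0.0, 9.19]
40.0 [3.86, 0.0, 11.33]
```

```bash
python3 -m pendant '[{"delta_pos":[0.9,0,1.23],"twist":[0,-5,0],"grip":40},{"delta_pos":[1.98,0,3.07],"twist":[0,-12,0],"grip":40},{"delta_pos":[2.83,0,5.03],"twist":[0,-19,0],"grip":40},{"delta_pos":[3.43,0,7.08],"twist":[0,-26,0],"grip":40},{"delta_pos":[3.78,0,9.19],"twist":[0,-33,0],"grip":40}]' 40;python3 pl.py 471.8 9.8 151 171
```

```text
time_s: 5.7
ee_pos: [566.9, 45.6, 153.9]
ee_rot: [-89.8, -0.1, -14.1]
force: [-0.8, 3.0, 3.5]
gripper_width: 55.3
t 5.7 pos [566.9  45.6 153.9] rot [-89.8  -0.1 -14.1] q [  3.  20.  96.   0.  64. -73.] F [-0.8  3.   3.5] T [ 0.64 -0.12 -1.37] w 55.3
delta_pos [-8.35, 0.26, -5.79] twist [-0.19, 174.9, -0.22]
```

```bash
python3 -m pendant '[{"delta_pos":[0.9,0,1.23],"twist":[0,-5,0],"grip":40},{"delta_pos":[1.98,0,3.07],"twist":[0,-12,0],"grip":40},{"delta_pos":[2.83,0,5.03],"twist":[0,-19,0],"grip":40},{"delta_pos":[3.43,0,7.08],"twist":[0,-26,0],"grip":40},{"delta_pos":[3.78,0,9.19],"twist":[0,-33,0],"grip":40}]' 40;python3 pl.py 471.8 9.8 151 171; python3 sw.py 471.7 10 -47 4 8 11 14 16
```

```text
time_s: 6.2
ee_pos: [625.3, 126.3, 153.9]
ee_rot: [-89.9, -0.2, 18.9]
force: [-1.0, 2.6, 5.0]
gripper_width: 55.2
t 6.2 pos [625.3 126.3 153.9] rot [-89.9  -0.2  18.9] q [ 10.  26.  86.   0.  67. -99.] F [-1.   2.6  5. ] T [ 0.65  0.14 -1.37] w 55.2
delta_pos [-18.3, 0.23, -6.04] twist [0.18, -152.08, 0.17]
4.0 [0.73, 0.0, 0.98]
8.0 [1.39, 0.0, 2.0]
11.0 [1.84, 0.0, 2.8]
14.0 [2.25, 0.0, 3.62]
16.0 [2.5, 0.0, 4.18]
```

```bash
python3 -m pendant '[{"delta_pos":[0.73,0,0.98],"twist":[0,-4,0],"grip":40},{"delta_pos":[1.39,0,2.0],"twist":[0,-8,0],"grip":40},{"delta_pos":[1.84,0,2.8],"twist":[0,-11,0],"grip":40},{"delta_pos":[2.25,0,3.62],"twist":[0,-14,0],"grip":40},{"delta_pos":[2.5,0,4.18],"twist":[0,-15,0],"grip":40}]' 40;python3 pl.py 471.8 9.8 151 171
```

```text
time_s: 6.7
ee_pos: [634.3, 168.0, 153.8]
ee_rot: [-90.5, 0.3, 33.9]
force: [0.0, -20.5, 6.7]
gripper_width: 55.5
t 6.7 pos [634.3 168.  153.8] rot [-90.5   0.3  33.9] q [  14.   28.   83.   -1.   69. -110.] F [  0.  -20.5   6.7] T [-3.69  0.04 -1.65] w 55.5
delta_pos [-22.31, 0.44, -4.07] twist [-0.14, -137.11, -0.76]
```

```bash
python3 -m pendant '[{"delta_pos":[-0.15,0,-0.2],"twist":[0,2,0],"grip":40},{"delta_pos":[-0.15,0,-0.2],"twist":[0,2,0],"grip":100},{"delta_pos":[-0.15,0,-0.2],"twist":[0,2,0],"grip":100},{"delta_pos":[-0.15,0,-0.2],"twist":[0,2,0],"grip":100},{"delta_pos":[-0.15,0,-0.2],"twist":[0,2,0],"grip":100}]'; python3 -m pendant '[{"delta_pos":[0,-2,0],"twist":[0,0,0],"grip":100},{"delta_pos":[0,-6,0],"twist":[0,0,0],"grip":100},{"delta_pos":[0,-10,0],"twist":[0,0,0],"grip":100},{"delta_pos":[0,-12,0],"twist":[0,0,0],"grip":100},{"delta_pos":[0,-12,0],"twist":[0,0,0],"grip":100}]'; python3 - <<'E'
from h import *
np.set_printoptions(precision=1,suppress=True)
ci=imaging.camera_info("wrist"); im,d=imaging.grab_frame("wrist"); cv2.imwrite("pics/w2.png",im[:,:,::-1]); np.save("pics/w2.npy",d)
W=cloud(ci,d); z=W[...,2]
m=(abs(W[...,0]-634)<45)&(abs(W[...,1]-168)<45)&(z>180)&(z<205)
print(minc(W,m), m.sum())
ci=imaging.camera_info("top"); im,d=imaging.grab_frame("top"); cv2.imwrite("pics/top2.png",im[:,:,::-1]); np.save("pics/top2.npy",d)
im,d=imaging.grab_frame("side"); cv2.imwrite("pics/side2.png",im[:,:,::-1]); np.save("pics/side2.npy",d)
E
python3 pl.py 471.8 9.8 151 171
```

```text
time_s: 7.2
ee_pos: [633.6, 170.3, 153.0]
ee_rot: [-90.0, 0.0, 32.0]
force: [-0.7, -0.3, -0.5]
gripper_width: 84.7
time_s: 7.7
ee_pos: [635.3, 170.7, 277.3]
ee_rot: [-90.1, -0.4, 32.0]
force: [-0.1, 0.1, 0.4]
gripper_width: 90.9
(array([634.8, 165.3]), 29.58695411682129, array([633.1, 164.4, 192.1])) 6012
t 7.85 pos [633.  170.  271.6] rot [-90.    0.2  32. ] q [  14.   24.   72.   -0.   84. -108.] F [-0.7  0.3 -0.3] T [ 0.14 -0.09  0.02] w 91.0
delta_pos [-22.13, 12.12, -5.05] twist [-0.22, -138.99, -0.02]
```

View pics/w2.png

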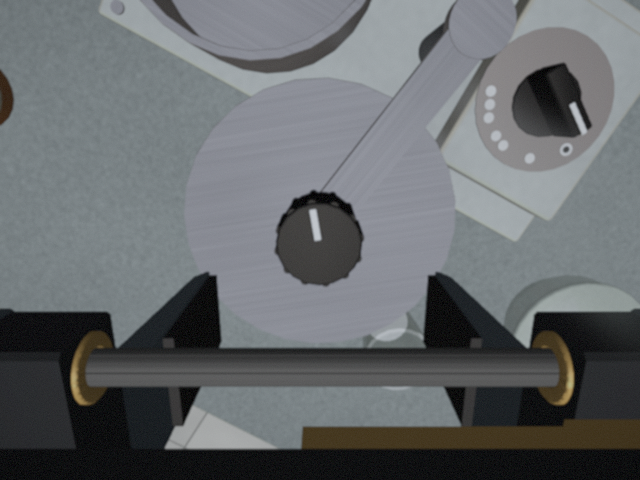

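View pics/top2.png

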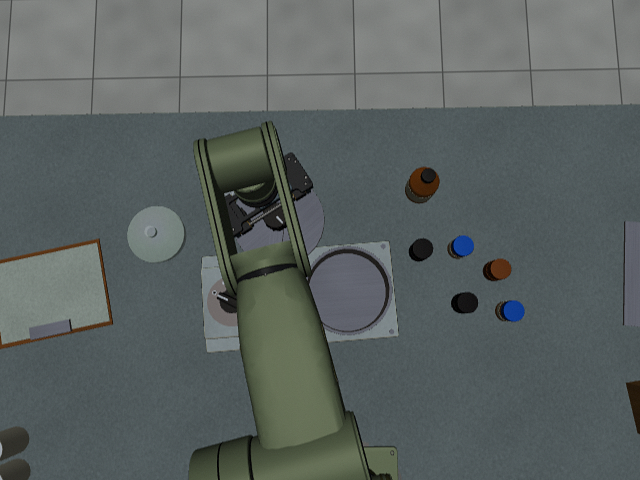

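View pics/side2.png

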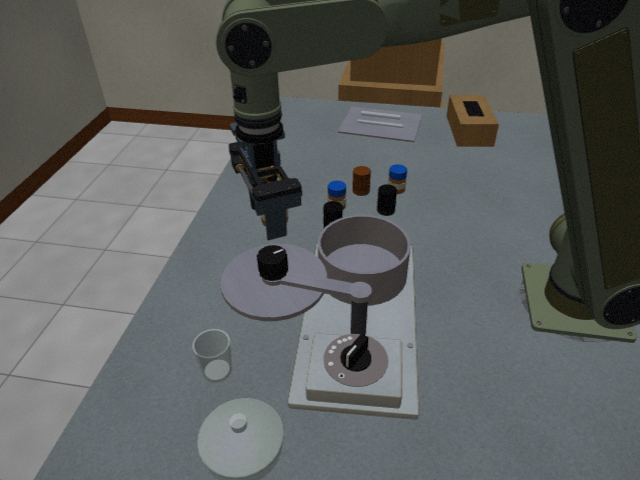

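The wrist view shows the lid aside, its mark at (315,225) and post at (482,27). The pot is open and nothing else moved. Next I check the screw angle from the mark and find the pot and jars.

```bash
python3 - <<'E'
from h import *
np.set_printoptions(precision=1,suppress=True)
def mark(im,ci,box,z,kc):
    u0,u1,v0,v1=box; sub=im[v0:v1,u0:u1].min(axis=2)>110
    vs,us=np.nonzero(sub); P=np.array([onplane(ci,u+u0,v+v0,z)[:2] for u,v in zip(us,vs)])
    c=P.mean(0); w,V=np.linalg.eigh(np.cov((P-c).T)); a=V[:,1]; a=a*np.sign(a@(c-kc)); return len(P),c,np.degrees(np.arctan2(a[1],a[0])),w**.5
t0=cv2.imread("pics/top0.png")[:,:,::-1]; w1=cv2.imread("pics/w1.png")[:,:,::-1]; w2=cv2.imread("pics/w2.png")[:,:,::-1]
ct=imaging.camera_info("top"); cw=imaging.camera_info("wrist")
print(mark(t0,ct,(340,356,272,295),188.4,np.array([471,10])))
print("now",mark(w2,cw,(300,335,200,250),192.1,np.array([634,166])))
print("post now",onplane(cw,482,27,143))
d=np.load("pics/top2.npy"); W=cloud(ct,d); z=W[...,2]
def reg(x0,x1,y0,y1,z0,z1): return (W[...,0]>x0)&(W[...,0]<x1)&(W[...,1]>y0)&(W[...,1]<y1)&(z>z0)&(z<z1)
# pot floor & rim
m=reg(430,510,-60,70,0,200); print("floor z pctl",np.nanpercentile(z[reg(450,490,-20,40,0,200)],[5,50,95]))
m=reg(350,600,-110,125,110,128); print("rim",minc(W,m),m.sum(), np.percentile(z[m],[5,50,95]))
im=cv2.imread("pics/top2.png")[:,:,::-1].copy(); im2=cv2.imread("pics/side2.png")[:,:,::-1].copy()
print(blobs(blue(im)),blobs(blue(im2)))
for b in((574,-270),(418,-381)):
    m=reg(b[0]-45,b[0]+45,b[1]-45,b[1]+45,60,90); print("jar",minc(W,m),m.sum())
im=im[200:360,390:560]; cv2.imwrite("pics/jarsc.png",cv2.resize(im,None,fx=3.5,fy=3.5)[:,:,::-1])
E
```

```text
(12, array([483.6,  11.4]), np.float64(5.4296258817227745), array([0.9, 5.5]))
now (266, array([619.9, 154.9]), np.float64(-138.8255174145763), array([1.5, 5.9]))
post now [460.8 183.  143. ]
floor z pctl [25.9 30.5 34.7]
rim (array([491.5,  23.4]), 126.04020690917969, array([480. , -11.7, 115.7])) 669 [111.3 115.3 120.8]
[(np.float64(463.0), np.float64(245.2), 338, [453, 235, 21, 21]), (np.float64(513.5), np.float64(310.6), 352, [503, 301, 22, 21])] [(np.float64(397.1), np.float64(171.4), 205, [389, 165, 18, 15]), (np.float64(335.8), np.float64(188.0), 231, [328, 181, 18, 17])]
jar (array([ 574.4, -269.3]), 25.248981475830078, array([ 574.2, -268.6,   70.1])) 353
jar (array([ 418.3, -379.9]), 25.24247169494629, array([ 418.1, -378.8,   70.1])) 373
```

View pics/jarsc.png

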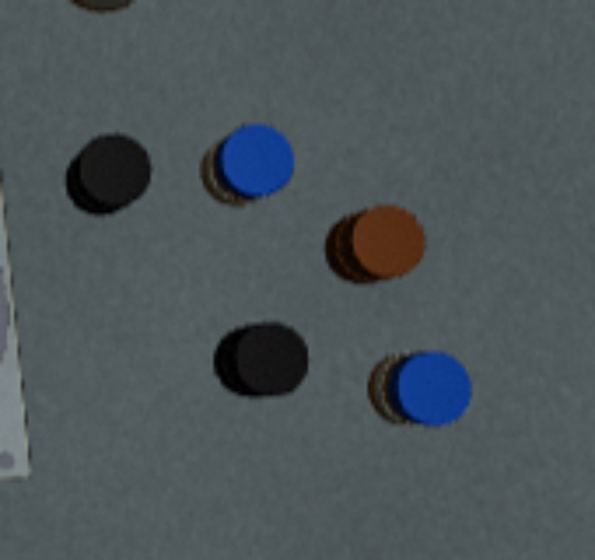

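The crop confirms two blue-capped jars, with the black and brown look-alikes left out. The floor is at z≈30.5, the rim at 115.5, and the mark puts the screw at about 135.5°. Going to jar A at (574,-269).

```bash
python3 pl.py 574.4 -269.3 230 -110
```

```text
t 7.85 pos [633.  170.  271.6] rot [-90.    0.2  32. ] q [  14.   24.   72.   -0.   84. -108.] F [-0.7  0.3 -0.3] T [ 0.14 -0.09  0.02] w 91.0
delta_pos [-28.25, 4.21, -34.15] twist [0.18, 142.01, -0.13]
```

```bash
python3 -m pendant '[{"delta_pos":[-15,2,-18],"twist":[0,45,0],"grip":100},{"delta_pos":[-15,2,-18],"twist":[0,45,0],"grip":100},{"delta_pos":[-15,2,-18],"twist":[0,45,0],"grip":100},{"delta_pos":[-15,2,-18],"twist":[0,45,0],"grip":100},{"delta_pos":[-15,2,-18],"twist":[0,45,0],"grip":100}]' ; python3 pl.py 574.4 -269.3 230 -110
```

```text
time_s: 8.35
ee_pos: [600.1, -64.8, 250.8]
ee_rot: [-90.1, 0.3, -11.4]
force: [0.2, 0.0, -0.5]
gripper_width: 91.5
t 8.35 pos [600.1 -64.8 250.8] rot [-90.1   0.3 -11.4] q [ -7.  20.  82.  -0.  78. -86.] F [ 0.2  0.  -0.5] T [ 0.09 -0.18  0.04] w 91.5
delta_pos [1.54, 2.1, -20.55] twist [0.27, 98.59, -0.13]
```

```bash
python3 -m pendant '[{"delta_pos":[1.5,2,-20.5],"twist":[0,50,0],"grip":100},{"delta_pos":[1.5,2,-20.5],"twist":[0,50,0],"grip":100},{"delta_pos":[1.5,2,-20.5],"twist":[0,50,0],"grip":100},{"delta_pos":[1.5,2,-20.5],"twist":[0,50,0],"grip":100},{"delta_pos":[1.5,2,-20.5],"twist":[0,50,0],"grip":100}]' ; python3 pl.py 574.4 -269.3 180 -110
```

```text
time_s: 8.85
ee_pos: [575.2, -271.0, 229.8]
ee_rot: [-90.3, 0.2, -54.6]
force: [-0.3, 0.5, -0.4]
gripper_width: 91.0
t 8.85 pos [ 575.2 -271.   229.8] rot [-90.3   0.2 -54.6] q [-26.  24.  79.  -0.  77. -62.] F [-0.3  0.5 -0.4] T [ 0.01 -0.06 -0.03] w 91.0
delta_pos [-0.17, 4.98, 0.06] twist [0.33, 55.4, -0.05]
```

```bash
python3 -m pendant '[{"delta_pos":[0,2,0],"twist":[0,55,0],"grip":100},{"delta_pos":[0,4,0],"twist":[0,55,0],"grip":100},{"delta_pos":[0,5,0],"twist":[0,55,0],"grip":100},{"delta_pos":[0,5,0],"twist":[0,55,0],"grip":100},{"delta_pos":[0,5,0],"twist":[0,55,0],"grip":100}]' ; python3 - <<'E'
from h import *
np.set_printoptions(precision=1,suppress=True)
ci=imaging.camera_info("wrist"); im,d=imaging.grab_frame("wrist"); cv2.imwrite("pics/w3.png",im[:,:,::-1])
W=cloud(ci,d); z=W[...,2]
m=(abs(W[...,0]-574)<45)&(abs(W[...,1]+269)<45)&(z>60)&(z<90)
print(minc(W,m), m.sum())
for b in blobs(blue(im)): print(b,onplane(ci,b[0],b[1],70.1))
ci=imaging.camera_info("top"); im,d=imaging.grab_frame("top"); print(blobs(blue(im)))
E
python3 pl.py 574.4 -269.3 100 -110
```

```text
time_s: 9.35
ee_pos: [576.2, -265.5, 180.3]
ee_rot: [-90.3, 0.1, -97.3]
force: [-0.2, 0.6, 1.1]
gripper_width: 91.1
(array([ 576.7, -270.6]), 25.001365661621094, array([ 577. , -269.2,   70.7])) 3880
(np.float64(323.1), np.float64(243.2), 3805, [289, 208, 69, 71]) [ 577.3 -268.6   70.1]
[(np.float64(460.5), np.float64(244.7), 242, [453, 235, 15, 21])]
t 9.45 pos [ 576.6 -265.7  181.1] rot [-90.2   0.1 -96.9] q [-26.  25.  84.  -0.  71. -19.] F [ 0.6 -0.2 -0.8] T [-0.02 -0.1  -0.01] w 91.0
delta_pos [0.4, 8.11, -0.14] twist [0.23, 13.1, -0.05]
```

View pics/w3.png

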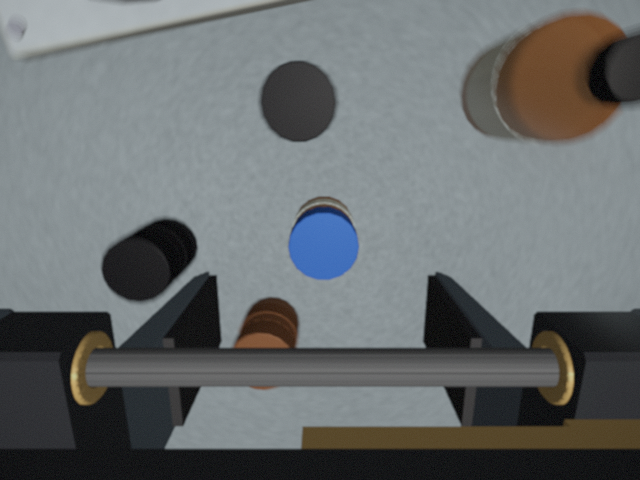

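The wrist view shows the blue cap centred at (323,243) between the jaws, with black, brown and reagent well clear. Descending.

```bash
python3 -m pendant '[{"delta_pos":[0.4,3,0],"twist":[0,8,0],"grip":100},{"delta_pos":[0.4,6,0],"twist":[0,13,0],"grip":100},{"delta_pos":[0.4,8,0],"twist":[0,13,0],"grip":100},{"delta_pos":[0.4,8,0],"twist":[0,13,0],"grip":100},{"delta_pos":[0.4,8,0],"twist":[0,13,0],"grip":100}]' ; python3 pl.py 575.2 -269.5 30 -110
```

```text
time_s: 9.95
ee_pos: [577.0, -270.0, 103.0]
ee_rot: [-90.1, 0.0, -109.8]
force: [1.1, -1.0, 0.1]
gripper_width: 91.3
t 9.95 pos [ 577. -270.  103.] rot [ -90.1    0.  -109.8] q [-26.  29.  90.  -0.  62.  -6.] F [ 1.1 -1.   0.1] T [ 0.01 -0.06 -0.01] w 91.3
delta_pos [0.01, 7.3, -0.17] twist [0.07, 0.2, -0.0]
```

```bash
python3 -m pendant '[{"delta_pos":[0,2.5,-0.1],"twist":[0,0,0],"grip":100},{"delta_pos":[0,5,-0.1],"twist":[0,0,0],"grip":100},{"delta_pos":[0,7,-0.1],"twist":[0,0,0],"grip":100},{"delta_pos":[0,7.3,-0.1],"twist":[0,0,0],"grip":100},{"delta_pos":[0,7.3,-0.1],"twist":[0,0,0],"grip":100}]' ; python3 -m pendant '[{"delta_pos":[0,0,0],"twist":[0,0,0],"grip":40},{"delta_pos":[0,0,0],"twist":[0,0,0],"grip":40},{"delta_pos":[0,0,0],"twist":[0,0,0],"grip":40},{"delta_pos":[0,0,0],"twist":[0,0,0],"grip":40},{"delta_pos":[0,0,0],"twist":[0,0,0],"grip":40}]' 20; python3 pl.py 575.2 -269.5 30 -110
```

```text
time_s: 10.45
ee_pos: [576.8, -270.1, 31.3]
ee_rot: [-89.9, -0.0, -109.9]
force: [0.7, 0.4, 1.0]
gripper_width: 91.2
time_s: 10.95
ee_pos: [576.3, -269.9, 30.7]
ee_rot: [-90.0, -0.0, -109.9]
force: [-0.4, -0.6, -0.2]
gripper_width: 54.1
t 10.95 pos [ 576.3 -269.9   30.7] rot [ -90.    -0.  -109.9] q [-26.  33.  95.  -0.  53.  -6.] F [-0.4 -0.6 -0.2] T [-0.02 -0.12 -0.01] w 54.1
delta_pos [0.0, 0.07, -0.12] twist [-0.03, 0.09, 0.01]
```

```bash
python3 -m pendant '[{"delta_pos":[0,0,0],"twist":[0,0,0],"grip":40},{"delta_pos":[0,0,0],"twist":[0,0,0],"grip":40},{"delta_pos":[0,0,0],"twist":[0,0,0],"grip":40},{"delta_pos":[0,-1,0],"twist":[0,0,0],"grip":40},{"delta_pos":[0,-3,0],"twist":[0,0,0],"grip":40}]' 20; python3 pl.py 456.5 -29.5 195 -110
```

```text
time_s: 11.45
ee_pos: [574.7, -269.1, 59.0]
ee_rot: [-90.3, 0.0, -109.9]
force: [0.8, -0.5, -2.4]
gripper_width: 49.6
t 11.45 pos [ 574.7 -269.1   59. ] rot [ -90.3    0.  -109.9] q [-26.  31.  93.  -0.  56.  -6.] F [ 0.8 -0.5 -2.4] T [-0.01 -0.04 -0.01] w 49.6
delta_pos [-18.5, -13.5, -19.34] twist [0.27, 0.09, -0.03]
```

```bash
python3 -m pendant '[{"delta_pos":[0,-4,0],"twist":[0,0,0],"grip":40},{"delta_pos":[0,-8,0],"twist":[0,0,0],"grip":40},{"delta_pos":[-3,-12,-3],"twist":[0,0,0],"grip":40},{"delta_pos":[-6,-13.5,-6],"twist":[0,0,0],"grip":40},{"delta_pos":[-9,-13.5,-9.5],"twist":[0,0,0],"grip":40}]'; python3 pl.py 456.5 -29.5 195 -110
```

```text
time_s: 11.95
ee_pos: [519.0, -152.4, 198.9]
ee_rot: [-89.6, 0.0, -110.0]
force: [0.9, 1.0, -1.6]
gripper_width: 49.8
t 11.95 pos [ 519.  -152.4  198.9] rot [ -89.6    0.  -110. ] q [-18.  16.  96.   0.  68.   2.] F [ 0.9  1.  -1.6] T [ 0.06 -0.08  0.03] w 49.8
delta_pos [-9.42, 0.32, -10.08] twist [-0.43, 0.01, -0.04]
```

```bash
python3 -m pendant '[{"delta_pos":[-3,0,-3],"twist":[0,0,0],"grip":40},{"delta_pos":[-6,0,-6],"twist":[0,0,0],"grip":40},{"delta_pos":[-8.5,0,-9],"twist":[0,0,0],"grip":40},{"delta_pos":[-9.4,0,-10.1],"twist":[0,0,0],"grip":40},{"delta_pos":[-9.4,0,-10.1],"twist":[0,0,0],"grip":40}]'; python3 - <<'E'
from h import *
im,d=imaging.grab_frame("side"); cv2.imwrite("pics/side3.png",im[:,:,::-1])
im,d=imaging.grab_frame("wrist"); cv2.imwrite("pics/w4.png",im[:,:,::-1])
E
python3 pl.py 456.5 -29.5 62 -110
```

```text
time_s: 12.45
ee_pos: [453.6, -28.8, 195.8]
ee_rot: [-90.0, -0.0, -109.8]
force: [0.6, -1.0, -2.8]
gripper_width: 49.7
t 12.55 pos [455.3 -30.6 195.8] rot [ -89.9   -0.  -109.9] q [ -5.   8. 106.  -0.  66.  15.] F [ 1.5  0.2 -2. ] T [-0.11 -0.08  0.02] w 49.2
delta_pos [-0.14, 13.38, 0.05] twist [-0.1, 0.11, 0.02]
```

View pics/side3.png

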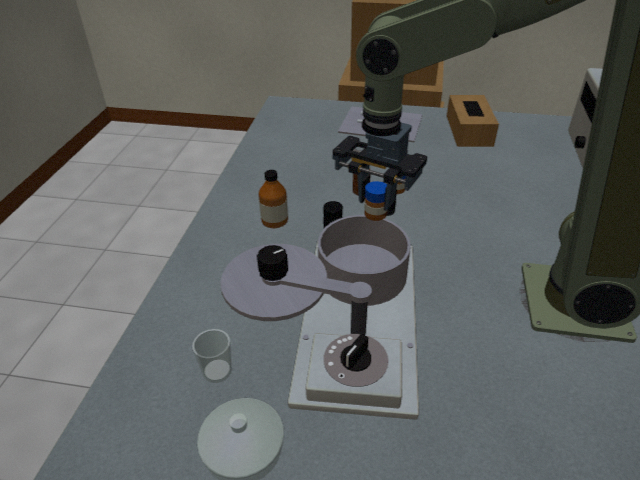

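View pics/w4.png

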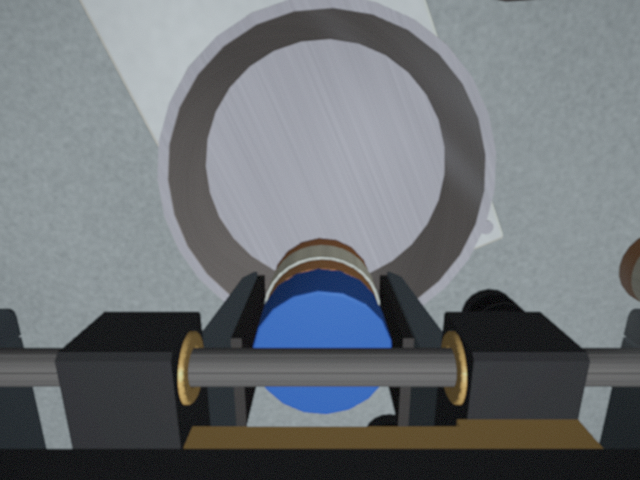

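The side and wrist views show the jar held upright over the pot. Lowering it.

```bash
python3 -m pendant '[{"delta_pos":[-0.1,3,0],"twist":[0,0,0],"grip":40},{"delta_pos":[-0.1,6,0],"twist":[0,0,0],"grip":40},{"delta_pos":[-0.1,9,0],"twist":[0,0,0],"grip":40},{"delta_pos":[-0.1,11.5,0],"twist":[0,0,0],"grip":40},{"delta_pos":[-0.1,12,0],"twist":[0,0,0],"grip":40}]'; python3 pl.py 456.5 -29.5 62 -110
```

```text
time_s: 13.05
ee_pos: [453.8, -30.2, 72.8]
ee_rot: [-90.3, -0.1, -110.0]
force: [-0.7, -0.4, -2.5]
gripper_width: 49.5
t 13.05 pos [453.8 -30.2  72.8] rot [-9.03e+01 -1.00e-01 -1.10e+02] q [ -5.  16. 116.  -0.  48.  15.] F [-0.7 -0.4 -2.5] T [-0.04 -0.02  0.02] w 49.5
delta_pos [-0.16, 1.08, 0.23] twist [0.3, -0.01, 0.11]
```

```bash
python3 -m pendant '[{"delta_pos":[0,0.4,0.1],"twist":[0,0,0],"grip":40},{"delta_pos":[0,0.7,0.1],"twist":[0,0,0],"grip":40},{"delta_pos":[0,0.9,0.1],"twist":[0,0,0],"grip":40},{"delta_pos":[0,1.1,0.1],"twist":[0,0,0],"grip":40},{"delta_pos":[0,1.1,0.1],"twist":[0,0,0],"grip":40}]'; python3 pl.py 456.5 -29.5 62 -110
```

```text
time_s: 13.55
ee_pos: [456.1, -29.5, 64.7]
ee_rot: [-90.0, 0.0, -109.9]
force: [-1.2, -0.0, -2.9]
gripper_width: 49.5
t 13.55 pos [456.1 -29.5  64.7] rot [ -90.     0.  -109.9] q [ -5.  17. 117.  -0.  46.  15.] F [-1.2 -0.  -2.9] T [ 0.02 -0.04 -0.01] w 49.5
delta_pos [-0.01, 0.27, 0.04] twist [-0.05, 0.09, -0.01]
```

```bash
python3 -m pendant '[{"delta_pos":[0,0.1,0],"twist":[0,0,0],"grip":40},{"delta_pos":[0,0.2,0],"twist":[0,0,0],"grip":40},{"delta_pos":[0,0.25,0],"twist":[0,0,0],"grip":40},{"delta_pos":[0,0.3,0],"twist":[0,0,0],"grip":40},{"delta_pos":[0,0.3,0],"twist":[0,0,0],"grip":40}]'; python3 pl.py 456.5 -29.5 62 -110
```

```text
time_s: 14.05
ee_pos: [455.8, -29.4, 61.3]
ee_rot: [-90.0, -0.0, -109.9]
force: [0.3, 0.1, -3.0]
gripper_width: 49.5
t 14.05 pos [455.8 -29.4  61.3] rot [ -90.    -0.  -109.9] q [ -5.  17. 117.  -0.  46.  15.] F [ 0.3  0.1 -3. ] T [-0.07 -0.05 -0.04] w 49.5
delta_pos [-0.02, -0.07, 0.07] twist [0.01, 0.09, 0.01]
```

```bash
python3 -m pendant '[{"delta_pos":[0,0.05,0],"twist":[0,0,0],"grip":40},{"delta_pos":[0,0.1,0],"twist":[0,0,0],"grip":40},{"delta_pos":[0,0.15,0],"twist":[0,0,0],"grip":40},{"delta_pos":[0,0.2,0],"twist":[0,0,0],"grip":40},{"delta_pos":[0,0.2,0],"twist":[0,0,0],"grip":40}]'; python3 pl.py 456.5 -29.5 62 -110
```

```text
time_s: 14.55
ee_pos: [455.9, -29.4, 60.5]
ee_rot: [-90.0, 0.0, -109.9]
force: [-3.4, 0.4, 9.2]
gripper_width: 49.7
t 14.55 pos [455.9 -29.4  60.5] rot [ -90.     0.  -109.9] q [ -5.  17. 117.  -0.  46.  15.] F [-3.4  0.4  9.2] T [ 0.02  0.44 -0.02] w 49.7
delta_pos [-0.01, -0.15, 0.06] twist [-0.03, 0.08, -0.01]
```

Contact with the floor at TCP z≈60.5. Releasing and going up.

```bash
python3 -m pendant '[{"delta_pos":[0,-0.1,0],"twist":[0,0,0],"grip":75},{"delta_pos":[0,-0.1,0],"twist":[0,0,0],"grip":75},{"delta_pos":[0,-0.1,0],"twist":[0,0,0],"grip":75},{"delta_pos":[0,-0.1,0],"twist":[0,0,0],"grip":75},{"delta_pos":[0,-0.1,0],"twist":[0,0,0],"grip":75}]'; python3 -m pendant '[{"delta_pos":[0,-2,0],"twist":[0,0,0],"grip":75},{"delta_pos":[0,-5,0],"twist":[0,0,0],"grip":75},{"delta_pos":[0,-9,0],"twist":[0,0,0],"grip":75},{"delta_pos":[0,-13,0],"twist":[0,0,0],"grip":100},{"delta_pos":[0,-14,0],"twist":[0,0,0],"grip":100}]'; python3 pl.py 418.3 -379.9 190 -130
```

```text
time_s: 15.05
ee_pos: [455.9, -29.5, 60.3]
ee_rot: [-90.0, -0.0, -109.9]
force: [-0.4, -0.7, -0.4]
gripper_width: 68.2
time_s: 15.55
ee_pos: [458.3, -29.6, 204.6]
ee_rot: [-89.5, 0.1, -109.9]
force: [-0.4, 0.4, -0.5]
gripper_width: 81.2
t 15.55 pos [458.3 -29.6 204.6] rot [-8.950e+01  1.000e-01 -1.099e+02] q [ -5.   8. 105.  -0.  67.  15.] F [-0.4  0.4 -0.5] T [-0.04 -0.07  0.01] w 81.2
delta_pos [34.3, 1.45, 8.16] twist [-0.45, 20.08, -0.21]
```

```bash
python3 -m pendant '[{"delta_pos":[5,0,1],"twist":[0,4,0],"grip":100},{"delta_pos":[10,0,2],"twist":[0,8,0],"grip":100},{"delta_pos":[15,0,3.5],"twist":[0,12,0],"grip":100},{"delta_pos":[20,0.5,4.8],"twist":[0,16,0],"grip":100},{"delta_pos":[25,0.5,6],"twist":[0,20,0],"grip":100}]';  python3 - <<'E'
from h import *
np.set_printoptions(precision=1,suppress=True)
ci=imaging.camera_info("top"); im,d=imaging.grab_frame("top"); cv2.imwrite("pics/top4.png",im[:,:,::-1]); 
for b in blobs(blue(im)): print(b,onplane(ci,b[0],b[1],70.1),fromdepth(ci,d,b[0],b[1]))
E
python3 pl.py 418.3 -379.9 180 -130
```

```text
time_s: 16.05
ee_pos: [426.9, -279.0, 194.2]
ee_rot: [-90.1, -0.0, -130.1]
force: [1.0, 0.1, -0.3]
gripper_width: 90.9
(np.float64(364.3), np.float64(296.8), 359, [354, 287, 22, 21]) [454.6 -31.   70.1] [453.3 -29.1 103.3]
t 16.1 pos [ 426.6 -286.7  194.2] rot [ -89.8   -0.3 -130.4] q [-35.  14.  99.  -0.  67.   6.] F [ 1.1 -7.1  0.8] T [-0.34 -0.1  -0.08] w 91.1
delta_pos [7.62, 1.48, 5.41] twist [-0.17, -0.41, 0.32]
```

View pics/top4.png

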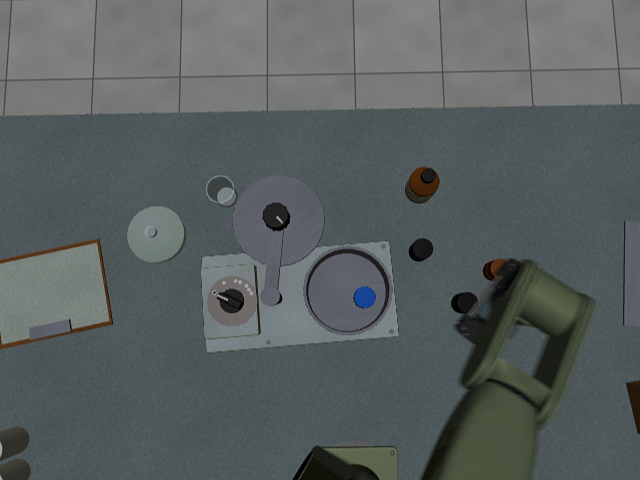

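Jar A stands upright in the pot: its cap is at (364,297) with the top at z≈103. On to jar B.

```bash
python3 -m pendant '[{"delta_pos":[4,1,3],"twist":[0,0,0],"grip":100},{"delta_pos":[7.6,1.5,5.4],"twist":[0,0,0],"grip":100},{"delta_pos":[7.6,1.5,5.4],"twist":[0,0,0],"grip":100},{"delta_pos":[7.6,1.5,5.4],"twist":[0,0,0],"grip":100},{"delta_pos":[7.6,1.5,5.4],"twist":[0,0,0],"grip":100}]';  python3 - <<'E'
from h import *
np.set_printoptions(precision=1,suppress=True)
ci=imaging.camera_info("wrist"); im,d=imaging.grab_frame("wrist"); cv2.imwrite("pics/w5.png",im[:,:,::-1]); 
W=cloud(ci,d); z=W[...,2]
m=(abs(W[...,0]-418)<60)&(abs(W[...,1]+380)<60)&blue(im)&(z>64)
print(minc(W,m), m.sum())
for b in blobs(blue(im)): print(b,onplane(ci,b[0],b[1],70.1))
E
python3 pl.py 418.3 -379.9 105 -130
```

```text
time_s: 16.6
ee_pos: [420.4, -369.2, 180.0]
ee_rot: [-90.1, 0.0, -129.9]
force: [-0.3, -0.3, -0.0]
gripper_width: 91.0
(array([ 420.6, -380.8]), 24.573732376098633, array([ 421.4, -380.1,   70.9])) 3641
(np.float64(330.6), np.float64(249.8), 3790, [297, 214, 68, 72]) [ 421.9 -379.5   70.1]
t 16.65 pos [ 420.7 -369.1  180.3] rot [ -90.     0.  -129.8] q [-42.  18.  95.   0.  67.  -3.] F [-0.1 -0.2 -0.1] T [ 0.02  0.02 -0.02] w 91.3
delta_pos [0.98, 7.53, 0.51] twist [0.04, 0.16, -0.02]
```

View pics/w5.png

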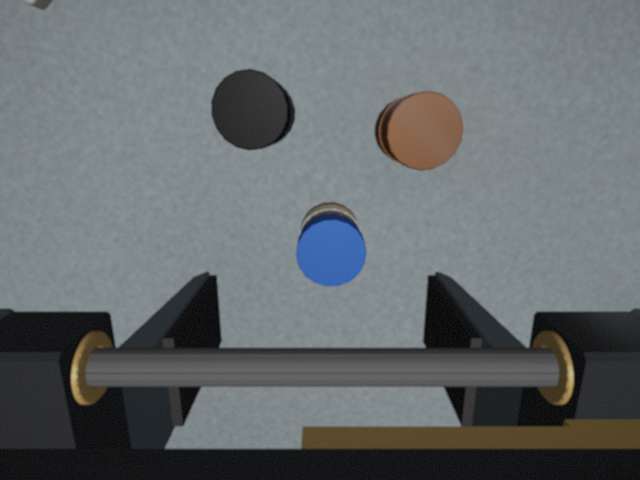

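The wrist view shows jar B's blue cap at (331,250), with black at (250,108) and brown at (424,130) clear of the fingers.

```bash
python3 -m pendant '[{"delta_pos":[0.9,2,0.6],"twist":[0,0,0],"grip":100},{"delta_pos":[0.9,5,0.6],"twist":[0,0,0],"grip":100},{"delta_pos":[0.9,7.5,0.6],"twist":[0,0,0],"grip":100},{"delta_pos":[0.9,7.5,0.6],"twist":[0,0,0],"grip":100},{"delta_pos":[0.9,7.5,0.6],"twist":[0,0,0],"grip":100}]'; python3 pl.py 419.5 -380.3 30 -130
```

```text
time_s: 17.15
ee_pos: [419.9, -380.5, 106.1]
ee_rot: [-90.0, 0.0, -129.8]
force: [0.8, 0.1, -0.5]
gripper_width: 91.2
t 17.15 pos [ 419.9 -380.5  106.1] rot [ -90.     0.  -129.8] q [-43.  23. 100.   0.  58.  -4.] F [ 0.8  0.1 -0.5] T [-0.03 -0.05 -0.01] w 91.2
delta_pos [0.02, 7.61, -0.05] twist [-0.02, 0.16, -0.0]
```

```bash
python3 -m pendant '[{"delta_pos":[0,2.5,0],"twist":[0,0,0],"grip":100},{"delta_pos":[0,5,0],"twist":[0,0,0],"grip":100},{"delta_pos":[0,7,0],"twist":[0,0,0],"grip":100},{"delta_pos":[0,7.6,0],"twist":[0,0,0],"grip":80},{"delta_pos":[0,7.6,0],"twist":[0,0,0],"grip":40}]'; python3 -m pendant '[{"delta_pos":[0,0,0],"twist":[0,0,0],"grip":40},{"delta_pos":[0,0,0],"twist":[0,0,0],"grip":40},{"delta_pos":[0,0,0],"twist":[0,0,0],"grip":40},{"delta_pos":[0,0,0],"twist":[0,0,0],"grip":40},{"delta_pos":[0,0,0],"twist":[0,0,0],"grip":40}]' 20; python3 pl.py 480.3 36.3 195 -110
```

```text
time_s: 17.65
ee_pos: [420.0, -381.4, 30.3]
ee_rot: [-89.9, -0.0, -129.9]
force: [0.5, 0.8, -0.3]
gripper_width: 78.3
time_s: 18.15
ee_pos: [419.6, -381.4, 30.3]
ee_rot: [-89.9, -0.0, -129.9]
force: [-0.7, 0.7, 6.0]
gripper_width: 49.5
t 18.15 pos [ 419.6 -381.4   30.3] rot [ -89.9   -0.  -129.9] q [-43.  28. 105.  -0.  48.  -4.] F [-0.7  0.7  6. ] T [0.17 0.12 0.03] w 49.5
delta_pos [-35.93, -16.49, -22.14] twist [-0.06, -19.92, 0.01]
```

```bash
python3 -m pendant '[{"delta_pos":[0,-3,0],"twist":[0,0,0],"grip":40},{"delta_pos":[0,-8,0],"twist":[0,0,0],"grip":40},{"delta_pos":[0,-12,0],"twist":[0,0,0],"grip":40},{"delta_pos":[-4,-15,-2.5],"twist":[0,-4,0],"grip":40},{"delta_pos":[-8,-16.5,-5],"twist":[0,-8,0],"grip":40}]'; python3 pl.py 480.3 36.3 195 -110
```

```text
time_s: 18.65
ee_pos: [432.5, -293.3, 194.9]
ee_rot: [-89.8, -0.0, -121.9]
force: [1.1, 1.0, -1.9]
gripper_width: 49.7
t 18.65 pos [ 432.5 -293.3  194.9] rot [ -89.8   -0.  -121.9] q [-35.  14.  98.   0.  67.  -3.] F [ 1.1  1.  -1.9] T [-0.01 -0.12  0.03] w 49.7
delta_pos [-30.5, -0.07, -13.38] twist [-0.23, -11.93, 0.03]
```

```bash
python3 -m pendant '[{"delta_pos":[-4.5,0,-2],"twist":[0,-3,0],"grip":40},{"delta_pos":[-9,0,-4],"twist":[0,-6,0],"grip":40},{"delta_pos":[-13.5,0,-6],"twist":[0,-9,0],"grip":40},{"delta_pos":[-18,0,-8],"twist":[0,-12,0],"grip":40},{"delta_pos":[-22.5,0,-10],"twist":[0,-12,0],"grip":40}]'; python3 pl.py 480.3 36.3 195 -110
```

```text
time_s: 19.15
ee_pos: [465.4, -46.9, 192.5]
ee_rot: [-90.0, -0.0, -109.9]
force: [1.8, 0.5, -2.0]
gripper_width: 49.5
t 19.15 pos [465.4 -46.9 192.5] rot [ -90.    -0.  -109.9] q [ -7.  10. 105.  -0.  66.  13.] F [ 1.8  0.5 -2. ] T [-0.03 -0.16 -0.02] w 49.5
delta_pos [-8.33, -0.25, -1.43] twist [0.01, 0.11, 0.01]
```

```bash
python3 -m pendant '[{"delta_pos":[-4,0,-0.7],"twist":[0,0,0],"grip":40},{"delta_pos":[-7,0,-1.2],"twist":[0,0,0],"grip":40},{"delta_pos":[-8.3,0,-1.4],"twist":[0,0,0],"grip":40},{"delta_pos":[-8.3,0,-1.4],"twist":[0,0,0],"grip":40},{"delta_pos":[-8.3,0,-1.4],"twist":[0,0,0],"grip":40}]'; python3 -c "
from h import *
im,d=imaging.grab_frame('wrist'); cv2.imwrite('pics/w6.png',im[:,:,::-1])"; python3 pl.py 480.3 36.3 60.5 -110
```

```text
time_s: 19.65
ee_pos: [480.6, 33.1, 192.4]
ee_rot: [-90.0, -0.1, -109.9]
force: [-0.3, -0.5, -1.8]
gripper_width: 49.8
t 19.7 pos [480.6  32.8 192.5] rot [-9.0e+01 -1.0e-01 -1.1e+02] q [  3.  11. 103.  -0.  66.  23.] F [-0.2 -1.  -1.4] T [ 0.03 -0.03 -0.05] w 49.4
delta_pos [-0.33, 13.2, -0.14] twist [0.02, 0.03, 0.06]
```

View pics/w6.png

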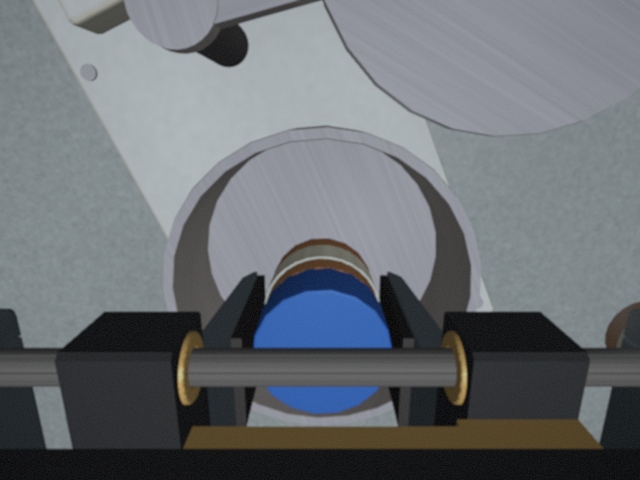

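The jar is upright in the grip, over the free part of the pot. Lowering.

```bash
python3 -m pendant '[{"delta_pos":[-0.2,3,-0.1],"twist":[0,0,0],"grip":40},{"delta_pos":[-0.2,6,-0.1],"twist":[0,0,0],"grip":40},{"delta_pos":[-0.2,9,-0.1],"twist":[0,0,0],"grip":40},{"delta_pos":[-0.2,11.5,-0.1],"twist":[0,0,0],"grip":40},{"delta_pos":[-0.2,12.5,-0.1],"twist":[0,0,0],"grip":40}]'; python3 pl.py 480.3 36.3 60.5 -110
```

```text
time_s: 20.2
ee_pos: [478.9, 34.6, 65.7]
ee_rot: [-90.2, -0.1, -110.0]
force: [-0.4, -0.1, -2.6]
gripper_width: 49.5
t 20.2 pos [478.9  34.6  65.7] rot [-9.02e+01 -1.00e-01 -1.10e+02] q [  3.  19. 114.  -0.  48.  23.] F [-0.4 -0.1 -2.6] T [ 0.   -0.03 -0.04] w 49.5
delta_pos [-0.21, 0.52, 0.08] twist [0.23, -0.04, 0.12]
```

```bash
python3 -m pendant '[{"delta_pos":[0,0.2,0],"twist":[0,0,0],"grip":40},{"delta_pos":[0,0.4,0],"twist":[0,0,0],"grip":40},{"delta_pos":[0,0.5,0],"twist":[0,0,0],"grip":40},{"delta_pos":[0,0.6,0],"twist":[0,0,0],"grip":40},{"delta_pos":[0,0.6,0],"twist":[0,0,0],"grip":40}]'; python3 pl.py 480.3 36.3 60.5 -110
```

```text
time_s: 20.7
ee_pos: [481.0, 36.2, 62.3]
ee_rot: [-89.9, 0.0, -109.9]
force: [-0.7, 0.3, -1.1]
gripper_width: 49.5
t 20.7 pos [481.   36.2  62.3] rot [ -89.9    0.  -109.9] q [  3.  19. 114.  -0.  47.  23.] F [-0.7  0.3 -1.1] T [-0.04 -0.02  0.01] w 49.5
delta_pos [0.02, 0.18, -0.07] twist [-0.07, 0.09, -0.02]
```

```bash
python3 -m pendant '[{"delta_pos":[0,0.05,0],"twist":[0,0,0],"grip":40},{"delta_pos":[0,0.1,0],"twist":[0,0,0],"grip":40},{"delta_pos":[0,0.15,0],"twist":[0,0,0],"grip":40},{"delta_pos":[0,0.2,0],"twist":[0,0,0],"grip":40},{"delta_pos":[0,0.2,0],"twist":[0,0,0],"grip":40}]'; python3 pl.py 480.3 36.3 60.5 -110
```

```text
time_s: 21.2
ee_pos: [480.7, 36.1, 60.4]
ee_rot: [-90.0, -0.0, -109.9]
force: [-2.0, -1.0, 4.9]
gripper_width: 50.1
t 21.2 pos [480.7  36.1  60.4] rot [ -90.    -0.  -109.9] q [  3.  19. 114.  -0.  47.  23.] F [-2.  -1.   4.9] T [-0.15  0.24  0.02] w 50.1
delta_pos [-0.01, -0.01, -0.04] twist [-0.02, 0.1, 0.01]
```

Contact. Releasing and rising.

```bash
python3 -m pendant '[{"delta_pos":[0,-0.05,0],"twist":[0,0,0],"grip":75},{"delta_pos":[0,-0.05,0],"twist":[0,0,0],"grip":75},{"delta_pos":[0,-0.05,0],"twist":[0,0,0],"grip":75},{"delta_pos":[0,-0.05,0],"twist":[0,0,0],"grip":75},{"delta_pos":[0,-0.05,0],"twist":[0,0,0],"grip":75}]'; python3 -m pendant '[{"delta_pos":[0,-2,0],"twist":[0,0,0],"grip":75},{"delta_pos":[0,-5,0],"twist":[0,0,0],"grip":75},{"delta_pos":[0,-9,0],"twist":[0,0,0],"grip":75},{"delta_pos":[0,-13,0],"twist":[0,0,0],"grip":100},{"delta_pos":[0,-18,0],"twist":[0,0,0],"grip":100}]'; python3 -m pendant '[{"delta_pos":[0,-4,4],"twist":[0,0,0],"grip":100},{"delta_pos":[0,-4,8],"twist":[0,0,0],"grip":100},{"delta_pos":[0,-4,12],"twist":[0,0,0],"grip":100},{"delta_pos":[0,-4,12],"twist":[0,0,0],"grip":100},{"delta_pos":[0,-4,12],"twist":[0,0,0],"grip":100}]'; python3 - <<'E'
from h import *
np.set_printoptions(precision=1,suppress=True)
ci=imaging.camera_info("wrist"); im,d=imaging.grab_frame("wrist"); cv2.imwrite("pics/w7.png",im[:,:,::-1]); 
for b in blobs(blue(im)): print(b,fromdepth(ci,d,b[0],b[1]))
ci=imaging.camera_info("top"); im,d=imaging.grab_frame("top"); cv2.imwrite("pics/top7.png",im[:,:,::-1]); 
for b in blobs(blue(im)): print(b,fromdepth(ci,d,b[0],b[1]))
E
python3 pl.py 633.5 166.5 270 30
```

```text
time_s: 21.7
ee_pos: [480.7, 36.2, 60.2]
ee_rot: [-90.0, -0.0, -109.9]
force: [0.2, 0.3, 0.2]
gripper_width: 68.3
time_s: 22.2
ee_pos: [479.5, 36.2, 240.8]
ee_rot: [-90.2, -0.1, -109.9]
force: [0.8, 0.6, 0.5]
gripper_width: 81.7
time_s: 22.7
ee_pos: [593.3, -4.8, 279.1]
ee_rot: [-90.1, -0.0, -110.0]
force: [0.2, 0.5, -1.0]
gripper_width: 91.0
(np.float64(185.2), np.float64(215.8), 2718, [155, 187, 62, 58]) [485.3  36.2 101.3]
(np.float64(182.6), np.float64(278.2), 853, [163, 262, 53, 41]) [459.  -14.5 101.6]
(np.float64(218.4), np.float64(284.9), 40, [217, 277, 4, 17]) [481.7 -34.7  89.4]
t 22.8 pos [592.4  -4.3 279.9] rot [ -90.1   -0.  -109.9] q [-2. 18. 80.  0. 82. 18.] F [-0.4  0.8 -0.2] T [ 0.02 -0.1   0.05] w 91.5
delta_pos [-17.46, 0.99, -1.94] twist [0.06, -139.9, -0.1]
```

View pics/w7.png

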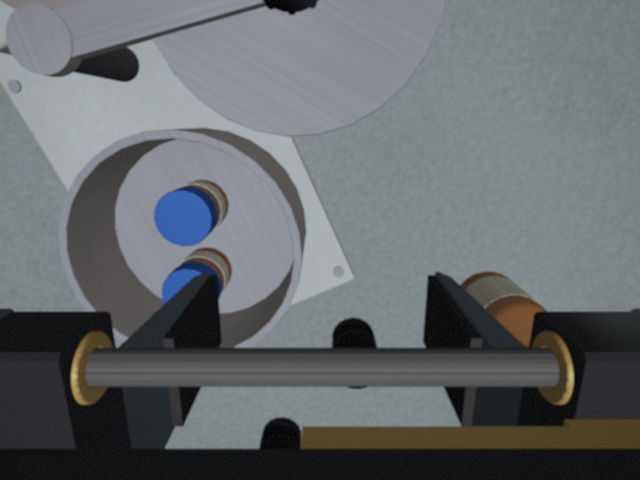

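View pics/top7.png

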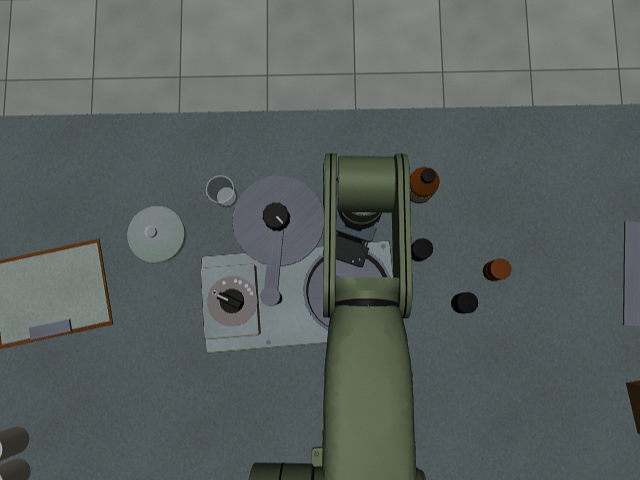

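Both jars stand upright in the pot, with tops at z≈101, and no blue cap is left on the bench. Going back to the lid knob.

```bash
python3 -m pendant '[{"delta_pos":[-4,0,0],"twist":[0,-45,0],"grip":100},{"delta_pos":[-8,0,-1],"twist":[0,-45,0],"grip":100},{"delta_pos":[-12,0,-1.5],"twist":[0,-45,0],"grip":100},{"delta_pos":[-17.5,0,-2],"twist":[0,-45,0],"grip":100},{"delta_pos":[-17.5,0,-2],"twist":[0,-45,0],"grip":100}]'; python3 pl.py 634 166.5 260 30
```

```text
time_s: 23.3
ee_pos: [633.5, 172.3, 280.0]
ee_rot: [-89.9, 0.1, -66.3]
force: [1.2, -0.9, -0.5]
gripper_width: 91.3
t 23.3 pos [633.5 172.3 280. ] rot [-89.9   0.1 -66.3] q [ 14.  24.  71.   0.  85. -10.] F [ 1.2 -0.9 -0.5] T [ 0.01 -0.15  0.06] w 91.3
delta_pos [0.56, 2.0, -0.19] twist [-0.16, -96.27, -0.05]
```

```bash
python3 -m pendant '[{"delta_pos":[0.5,1,0],"twist":[0,-9,0],"grip":100},{"delta_pos":[0.5,2,0],"twist":[0,-18,0],"grip":100},{"delta_pos":[0.5,2,0],"twist":[0,-27,0],"grip":100},{"delta_pos":[0.5,2,0],"twist":[0,-36,0],"grip":100},{"delta_pos":[0.5,2,0],"twist":[0,-45,0],"grip":100}]';python3 -m pendant '[{"delta_pos":[0,0,0],"twist":[0,-9,0],"grip":100},{"delta_pos":[0,0,0],"twist":[0,-18,0],"grip":100},{"delta_pos":[0,0,0],"twist":[0,-27,0],"grip":100},{"delta_pos":[0,0,0],"twist":[0,-36,0],"grip":100},{"delta_pos":[0,0,0],"twist":[0,-45,0],"grip":100}]'; python3 pl.py 634 166.5 200 30
```

```text
time_s: 23.8
ee_pos: [634.8, 162.5, 260.8]
ee_rot: [-90.0, 0.0, -23.6]
force: [0.1, 0.7, -0.3]
gripper_width: 91.4
time_s: 24.3
ee_pos: [634.8, 162.4, 260.9]
ee_rot: [-90.0, -0.0, 19.4]
force: [-0.0, -0.6, -0.2]
gripper_width: 91.1
t 24.3 pos [634.8 162.4 260.9] rot [-90.   -0.   19.4] q [ 13.  25.  73.   0.  82. -96.] F [-0.  -0.6 -0.2] T [ 0.11 -0.08  0.03] w 91.1
delta_pos [0.06, 6.09, 0.41] twist [-0.0, -10.6, 0.01]
```

```bash
python3 -m pendant '[{"delta_pos":[0,0.5,0.4],"twist":[0,-6,0],"grip":100},{"delta_pos":[0,1,0.4],"twist":[0,-6,0],"grip":100},{"delta_pos":[0,2,0.4],"twist":[0,-6,0],"grip":100},{"delta_pos":[0,2,0.4],"twist":[0,-6,0],"grip":100},{"delta_pos":[0,2,0.4],"twist":[0,-6,0],"grip":100}]'; python3 - <<'E'
from h import *
np.set_printoptions(precision=1,suppress=True)
ci=imaging.camera_info("wrist"); im,d=imaging.grab_frame("wrist"); cv2.imwrite("pics/w8.png",im[:,:,::-1]); 
W=cloud(ci,d); z=W[...,2]
m=(abs(W[...,0]-634)<45)&(abs(W[...,1]-168)<45)&(z>180)&(z<205)
print(minc(W,m), m.sum())
E
python3 pl.py 634 166.5 153.5 25
```

```text
time_s: 24.8
ee_pos: [634.6, 165.8, 239.8]
ee_rot: [-90.0, 0.1, 24.9]
force: [0.3, -0.3, 0.4]
gripper_width: 91.3
(array([634.7, 165.5]), 29.634504318237305, array([632.7, 164.4, 192.1])) 7896
t 24.85 pos [634.9 165.8 240.2] rot [-90.   0.  25.] q [  14.   25.   75.   -0.   80. -101.] F [-0.7 -0.4  0.6] T [ 0.12 -0.14 -0.04] w 91.1
delta_pos [-0.05, 8.67, 0.1] twist [0.0, -0.04, -0.01]
```

View pics/w8.png

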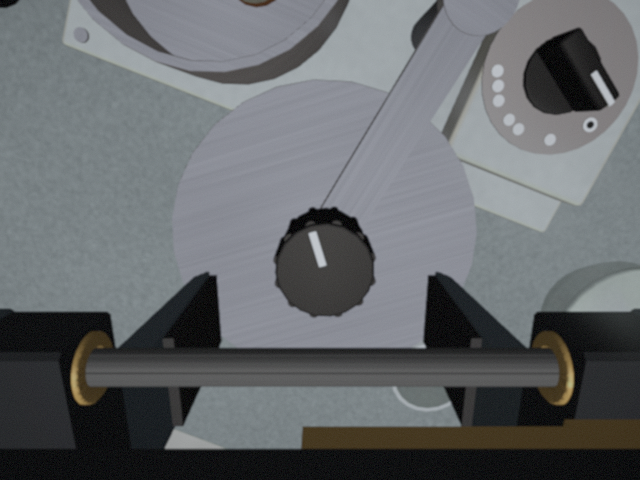

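The knob is centred at (325,268) between the jaws. Descending and gripping.

```bash
python3 -m pendant '[{"delta_pos":[0,3,0],"twist":[0,0,0],"grip":100},{"delta_pos":[0,6,0],"twist":[0,0,0],"grip":100},{"delta_pos":[0,8,0],"twist":[0,0,0],"grip":100},{"delta_pos":[0,8.6,0],"twist":[0,0,0],"grip":100},{"delta_pos":[0,8.6,0],"twist":[0,0,0],"grip":40}]'
python3 -m pendant '[{"delta_pos":[0,0,0],"twist":[0,0,0],"grip":40},{"delta_pos":[0,0,0],"twist":[0,0,0],"grip":40},{"delta_pos":[0,0,0],"twist":[0,0,0],"grip":40},{"delta_pos":[0,0,0],"twist":[0,0,0],"grip":40},{"delta_pos":[0,0,0],"twist":[0,0,0],"grip":40}]' 45;python3 pl.py 634 166.5 153.5 25
```

```text
time_s: 25.35
ee_pos: [634.9, 165.8, 153.8]
ee_rot: [-90.0, 0.1, 25.0]
force: [0.2, 0.2, 0.6]
gripper_width: 85.7
time_s: 25.85
ee_pos: [634.9, 166.7, 155.3]
ee_rot: [-89.9, -0.1, 25.0]
force: [-1.5, 3.1, 4.7]
gripper_width: 55.5
t 25.85 pos [634.9 166.7 155.3] rot [-89.9  -0.1  25. ] q [  14.   28.   83.    0.   69. -101.] F [-1.5  3.1  4.7] T [0.63 0.27 0.06] w 55.5
delta_pos [-0.09, 0.18, 0.02] twist [-0.06, -0.0, 0.08]
```

```bash
python3 -m pendant '[{"delta_pos":[0,0,0],"twist":[0,-2,0],"grip":40},{"delta_pos":[0,0,0],"twist":[0,-4,0],"grip":40},{"delta_pos":[0,0,0],"twist":[0,-6,0],"grip":40},{"delta_pos":[0,0,0],"twist":[0,-7,0],"grip":40},{"delta_pos":[0,0,0],"twist":[0,-7,0],"grip":40}]' 45;python3 pl.py 634 166.5 153.5 25
```

```text
time_s: 26.35
ee_pos: [635.6, 167.9, 155.3]
ee_rot: [-89.8, -0.3, 31.7]
force: [-0.3, 5.4, 3.6]
gripper_width: 55.2
t 26.35 pos [635.6 167.9 155.3] rot [-89.8  -0.3  31.7] q [  14.   28.   83.    0.   69. -108.] F [-0.3  5.4  3.6] T [ 1.14 -0.01 -1.71] w 55.2
delta_pos [-0.21, 0.17, -0.04] twist [-0.21, 6.67, 0.25]
```

```bash
sed -i 's/px,py=459,184.5/px,py=460,184.6/' sw.py; python3 sw.py 634.6 166.6 32 -5 -12 -19 -26 -33; echo; python3 sw.py 634.6 166.6 32 -4 -8 -11 -13 -15
```

```text
-5.0 [-0.99, -0.0, -1.17]
-12.0 [-2.54, -0.0, -2.64]
-19.0 [-4.26, -0.0, -3.92]
-26.0 [-6.13, -0.0, -4.98]
-33.0 [-8.11, -0.0, -5.81]

-4.0 [-0.79, -0.0, -0.94]
-8.0 [-1.63, -0.0, -1.82]
-11.0 [-2.31, -0.0, -2.45]
-13.0 [-2.78, -0.0, -2.84]
-15.0 [-3.26, -0.0, -3.22]
```

```bash
python3 -m pendant '[{"delta_pos":[-0.99,0,-1.17],"twist":[0,5,0],"grip":40},{"delta_pos":[-2.54,0,-2.64],"twist":[0,12,0],"grip":40},{"delta_pos":[-4.26,0,-3.92],"twist":[0,19,0],"grip":40},{"delta_pos":[-6.13,0,-4.98],"twist":[0,26,0],"grip":40},{"delta_pos":[-8.11,0,-5.81],"twist":[0,33,0],"grip":40}]' ;python3 pl.py 634 166.5 153.5 25
```

```text
time_s: 26.85
ee_pos: [600.0, 77.2, 155.3]
ee_rot: [-89.5, -0.5, -1.6]
force: [4.5, 12.3, -0.2]
gripper_width: 55.4
t 26.85 pos [600.   77.2 155.3] rot [-89.5  -0.5  -1.6] q [  6.  23.  91.   1.  65. -83.] F [ 4.5 12.3 -0.2] T [ 2.39 -0.94 -1.18] w 55.4
delta_pos [3.16, 0.29, 9.02] twist [-0.41, -26.57, 0.58]
```

```bash
python3 -m pendant '[{"delta_pos":[-0.99,0,-1.17],"twist":[0,5,0],"grip":40},{"delta_pos":[-2.54,0,-2.64],"twist":[0,12,0],"grip":40},{"delta_pos":[-4.26,0,-3.92],"twist":[0,19,0],"grip":40},{"delta_pos":[-6.13,0,-4.98],"twist":[0,26,0],"grip":40},{"delta_pos":[-8.11,0,-5.81],"twist":[0,33,0],"grip":40}]' ;python3 pl.py 634 166.5 153.5 25
```

```text
time_s: 27.35
ee_pos: [519.5, 18.4, 155.4]
ee_rot: [-89.4, -0.4, -34.6]
force: [9.7, 7.1, -2.8]
gripper_width: 55.6
t 27.35 pos [519.5  18.4 155.4] rot [-89.4  -0.4 -34.6] q [  1.  16. 103.   0.  61. -55.] F [ 9.7  7.1 -2.8] T [ 1.41 -1.9  -0.99] w 55.6
delta_pos [1.03, 0.4, 18.69] twist [-0.34, -59.56, 0.72]
```

```bash
python3 -m pendant '[{"delta_pos":[-0.79,0,-0.94],"twist":[0,4,0],"grip":40},{"delta_pos":[-1.63,0,-1.82],"twist":[0,8,0],"grip":40},{"delta_pos":[-2.31,0,-2.45],"twist":[0,11,0],"grip":40},{"delta_pos":[-2.78,0,-2.84],"twist":[0,13,0],"grip":40},{"delta_pos":[-3.26,0,-3.22],"twist":[0,15,0],"grip":40}]' ;python3 pl.py 471.3 9.8 153.5 25
```

```text
time_s: 27.85
ee_pos: [475.0, 8.8, 155.4]
ee_rot: [-89.4, -0.4, -49.3]
force: [9.4, 0.9, -4.5]
gripper_width: 55.5
t 27.85 pos [475.    8.8 155.4] rot [-89.4  -0.4 -49.3] q [ -0.  12. 108.   0.  60. -41.] F [ 9.4  0.9 -4.5] T [ 0.41 -2.   -1.03] w 55.5
delta_pos [-0.31, 0.19, -0.22] twist [-0.25, -74.32, 0.75]
```

```bash
python3 -m pendant '[{"delta_pos":[-0.15,0,-0.15],"twist":[0,0.7,0],"grip":40},{"delta_pos":[-0.25,0,-0.25],"twist":[0,1,0],"grip":40},{"delta_pos":[-0.35,0,-0.35],"twist":[0,1,0],"grip":40},{"delta_pos":[-0.4,0,-0.4],"twist":[0,1,0],"grip":40},{"delta_pos":[-0.4,0,-0.4],"twist":[0,1,0],"grip":40}]' ;python3 pl.py 471.3 9.8 153.5 25
```

```text
time_s: 28.35
ee_pos: [472.6, 8.7, 155.6]
ee_rot: [-89.1, -0.7, -50.2]
force: [16.5, 0.3, -9.1]
gripper_width: 55.1
t 28.35 pos [472.6   8.7 155.6] rot [-89.1  -0.7 -50.2] q [ -0.  11. 108.   0.  59. -40.] F [16.5  0.3 -9.1] T [ 0.07 -3.18 -0.97] w 55.1
delta_pos [-0.17, 0.21, -0.03] twist [-0.28, -75.2, 1.15]
```

The swing is at its stop. Screwing down clockwise.

```bash
python3 -m pendant '[{"delta_pos":[0.15,0.05,0.15],"twist":[0,8,0],"grip":40},{"delta_pos":[0.15,0.08,0.15],"twist":[0,16,0],"grip":40},{"delta_pos":[0.15,0.11,0.15],"twist":[0,24,0],"grip":40},{"delta_pos":[0.15,0.14,0.15],"twist":[0,32,0],"grip":40},{"delta_pos":[0.15,0.16,0.15],"twist":[0,40,0],"grip":40}]' ;python3 pl.py 471.3 9.8 153.5 -50
```

```text
time_s: 28.85
ee_pos: [471.6, 8.2, 154.3]
ee_rot: [-89.3, -0.1, -90.3]
force: [8.7, -0.7, -0.8]
gripper_width: 55.1
t 28.85 pos [471.6   8.2 154.3] rot [-89.3  -0.1 -90.3] q [ -0.  12. 108.  -0.  59.  -0.] F [ 8.7 -0.7 -0.8] T [-0.03 -1.61  0.24] w 55.1
delta_pos [-0.16, 0.08, -0.03] twist [-0.65, -40.25, 0.32]
```

```bash
python3 -m pendant '[{"delta_pos":[0,0.03,0],"twist":[0,8,0],"grip":40},{"delta_pos":[0,0.06,0],"twist":[0,16,0],"grip":40},{"delta_pos":[0,0.09,0],"twist":[0,24,0],"grip":40},{"delta_pos":[0,0.11,0],"twist":[0,32,0],"grip":40},{"delta_pos":[0,0.13,0],"twist":[0,40,0],"grip":40}]' ;python3 pl.py 471.3 9.8 153.5 -50
```

```text
time_s: 29.35
ee_pos: [470.4, 8.6, 153.1]
ee_rot: [-89.6, 0.3, -130.3]
force: [5.8, 2.0, 2.1]
gripper_width: 55.4
t 29.35 pos [470.4   8.6 153.1] rot [ -89.6    0.3 -130.3] q [ -0.  12. 109.  -0.  59.  40.] F [5.8 2.  2.1] T [ 0.3  -0.9   0.27] w 55.4
delta_pos [-0.15, -0.04, -0.01] twist [-0.61, -80.27, 0.03]
```

```bash
python3 -m pendant '[{"delta_pos":[0,0.03,0],"twist":[0,8,0],"grip":40},{"delta_pos":[0,0.06,0],"twist":[0,16,0],"grip":40},{"delta_pos":[0,0.09,0],"twist":[0,24,0],"grip":40},{"delta_pos":[0,0.11,0],"twist":[0,32,0],"grip":40},{"delta_pos":[0,0.11,0],"twist":[0,40,0],"grip":40}]' ;python3 pl.py 471.3 9.8 153.5 -50
```

```text
time_s: 29.85
ee_pos: [469.7, 9.7, 152.1]
ee_rot: [-90.0, 0.5, -170.3]
force: [3.5, 4.3, 3.1]
gripper_width: 55.3
t 29.85 pos [469.7   9.7 152.1] rot [ -90.     0.5 -170.3] q [ -0.  12. 109.   0.  59.  80.] F [3.5 4.3 3.1] T [ 1.   -0.65  0.25] w 55.3
delta_pos [-0.16, -0.14, 0.01] twist [-0.51, -120.31, -0.32]
```

```bash
python3 -m pendant '[{"delta_pos":[0,0.01,0],"twist":[0,5,0],"grip":40},{"delta_pos":[0,0.02,0],"twist":[0,10,0],"grip":40},{"delta_pos":[0,0.03,0],"twist":[0,14,0],"grip":40},{"delta_pos":[0,0.03,0],"twist":[0,17,0],"grip":40},{"delta_pos":[0,0.03,0],"twist":[0,19,0],"grip":40}]' ;python3 pl.py 471.3 9.8 153.5 -50
```

```text
time_s: 30.35
ee_pos: [469.7, 10.3, 151.6]
ee_rot: [-90.3, 0.4, 170.9]
force: [4.8, 6.9, 3.6]
gripper_width: 55.4
t 30.35 pos [469.7  10.3 151.6] rot [-90.3   0.4 170.9] q [ -0.  12. 109.   0.  59.  99.] F [4.8 6.9 3.6] T [ 1.36 -0.73  0.27] w 55.4
delta_pos [-0.17, -0.19, 0.02] twist [-0.43, -139.11, -0.51]
```

```bash
python3 -m pendant '[{"delta_pos":[0,0,0],"twist":[0,2,0],"grip":40},{"delta_pos":[0,0,0],"twist":[0,4,0],"grip":40},{"delta_pos":[0,0,0],"twist":[0,6,0],"grip":40},{"delta_pos":[0,0,0],"twist":[0,8,0],"grip":40},{"delta_pos":[0,0,0],"twist":[0,8,0],"grip":40}]' ;python3 pl.py 471.3 9.8 153.5 171
```

```text
time_s: 30.85
ee_pos: [468.6, 10.8, 151.5]
ee_rot: [-90.3, 0.3, 163.2]
force: [3.2, 8.6, 5.4]
gripper_width: 55.7
t 30.85 pos [468.6  10.8 151.5] rot [-90.3   0.3 163.2] q [ -0.  12. 109.   0.  59. 106.] F [3.2 8.6 5.4] T [ 1.75 -0.2   1.47] w 55.7
delta_pos [-0.29, -0.2, 0.02] twist [0.27, -7.81, -0.29]
```

```bash
python3 -m pendant '[{"delta_pos":[0,0,0],"twist":[0,-3,0],"grip":40},{"delta_pos":[0,0,0],"twist":[0,-3,0],"grip":100},{"delta_pos":[0,0,0],"twist":[0,-3,0],"grip":100},{"delta_pos":[0,0,0],"twist":[0,-3,0],"grip":100},{"delta_pos":[0,0,0],"twist":[0,-3,0],"grip":100}]'; python3 -m pendant '[{"delta_pos":[0,-2,0],"twist":[0,0,0],"grip":100},{"delta_pos":[0,-5,0],"twist":[0,0,0],"grip":100},{"delta_pos":[0,-8,0],"twist":[0,0,0],"grip":100},{"delta_pos":[0,-9,0],"twist":[0,0,0],"grip":100},{"delta_pos":[0,-9,0],"twist":[0,0,0],"grip":100}]'; python3 - <<'E'
from h import *
np.set_printoptions(precision=1,suppress=True)
ci=imaging.camera_info("wrist"); im,d=imaging.grab_frame("wrist"); cv2.imwrite("pics/w9.png",im[:,:,::-1]); np.save("pics/w9.npy",d)
W=cloud(ci,d); z=W[...,2]
m=(abs(W[...,0]-470)<45)&(abs(W[...,1]-10)<45)&(z>178)&(z<200)
print(minc(W,m), m.sum())
m=(z>180)&(z<198)&(abs(W[...,0]-470)<35)&(abs(W[...,1]-10)<35)&(im.min(axis=2)>110)
P=W[m][:,:2]; c=P.mean(0); w,V=np.linalg.eigh(np.cov((P-c).T)); a=V[:,1]; a*=np.sign(a@(c-[471,10])); print("mark now",len(P),c,np.degrees(np.arctan2(a[1],a[0])))
# before, from w1 (needs its camera pose): compare in image wrt arm
E
python3 pl.py 471.3 9.8 240 171
```

```text
time_s: 31.35
ee_pos: [466.0, 8.3, 149.7]
ee_rot: [-90.0, -0.0, 166.0]
force: [-0.2, 0.7, 0.3]
gripper_width: 84.7
time_s: 31.85
ee_pos: [466.9, 8.5, 240.9]
ee_rot: [-90.0, 0.2, 166.0]
force: [-0.3, -0.1, 0.1]
gripper_width: 91.2
(array([473.1,   9.1]), 29.740863800048828, array([475. ,   8.4, 188.5])) 7649
mark now 350 [486.2  11.6] -45.33803532108376
t 31.9 pos [466.    8.6 239.5] rot [-90.  -0. 166.] q [ -0.   7. 100.  -0.  72. 104.] F [-0.5 -0.5  0.2] T [0.07 0.03 0.06] w 91.3
delta_pos [-0.48, -0.05, -0.25] twist [-0.02, -5.01, 0.01]
```

View pics/w9.png

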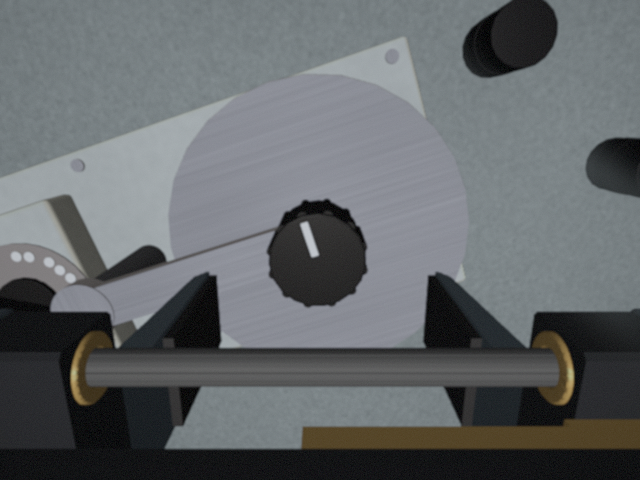

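```bash
python3 - <<'E'
from h import *
np.set_printoptions(precision=2,suppress=True)
ci=imaging.camera_info("wrist"); s=state()
T=Ro.from_euler('xyz',s['ee_rot'],degrees=True).as_matrix(); Rc=np.array(ci['R']); tc=np.array(ci['t'])
# cam in tool: R_ct = R_c T ; 
Rct=Rc@T; cpos=-Rc.T@tc; off=T.T@(cpos-s['ee_pos'])
def cam(pos,rot):
    T=Ro.from_euler('xyz',rot,degrees=True).as_matrix(); R=Rct@T.T; c=np.array(pos)+T@off; return dict(ci,R=R,t=-R@c)
def mark(f,c,box,z):
    im=cv2.imread(f)[:,:,::-1]; u0,u1,v0,v1=box; vs,us=np.nonzero(im[v0:v1,u0:u1].min(axis=2)>110)
    P=np.array([onplane(c,u+u0,v+v0,z)[:2] for u,v in zip(us,vs)]); m=P.mean(0); w,V=np.linalg.eigh(np.cov((P-m).T)); a=V[:,1]*np.sign(V[0,1]); return len(P),m,np.degrees(np.arctan2(a[1],a[0]))
c1=cam([470.2,7.0,240],[-90,0,170.95]); c9=ci
print("w1",mark("pics/w1.png",c1,(292,335,222,268),188.4)); print("w9",mark("pics/w9.png",c9,(292,330,215,265),188.4))
for f,c,p in(("w1",c1,(72,292)),("w9",c9,(83,310))): print(f,"post",onplane(c,*p,143))
E
```

```text
w1 (321, array([486.72,  10.55]), np.float64(6.997485063862324))
w9 (326, array([485.82,   9.71]), np.float64(3.920837605217726))
w1 post [465.72 181.2  143.  ]
w9 post [462.33 180.08 143.  ]
```

Mark angle relative to the world is 3.9° now, against 7.0° at the start. The knob height and position are as at the start, so the lid is over the pot and down at its stop. Now the selector.

```bash
python3 pl.py 452 280 240 166; python3 -m pendant '[{"delta_pos":[0,-3,0],"twist":[0,-9,0],"grip":100},{"delta_pos":[0,-6,0],"twist":[0,-18,0],"grip":100},{"delta_pos":[0,-6,0],"twist":[0,-27,0],"grip":100},{"delta_pos":[0,-6,0],"twist":[0,-36,0],"grip":100},{"delta_pos":[0,-6,0],"twist":[0,-45,0],"grip":100}]'; python3 -m pendant '[{"delta_pos":[0,0,0],"twist":[0,-9,0],"grip":100},{"delta_pos":[0,0,0],"twist":[0,-18,0],"grip":100},{"delta_pos":[0,0,0],"twist":[0,-27,0],"grip":100},{"delta_pos":[0,0,0],"twist":[0,-36,0],"grip":100},{"delta_pos":[0,0,0],"twist":[0,-45,0],"grip":100}]'; python3 -m pendant '[{"delta_pos":[0,0,0],"twist":[0,-9,0],"grip":100},{"delta_pos":[0,0,0],"twist":[0,-18,0],"grip":100},{"delta_pos":[0,0,0],"twist":[0,-27,0],"grip":100},{"delta_pos":[0,0,0],"twist":[0,-36,0],"grip":100},{"delta_pos":[0,0,0],"twist":[0,-45,0],"grip":100}]'; python3 -m pendant '[{"delta_pos":[0,0,0],"twist":[0,-9,0],"grip":100},{"delta_pos":[0,0,0],"twist":[0,-18,0],"grip":100},{"delta_pos":[0,0,0],"twist":[0,-27,0],"grip":100},{"delta_pos":[0,0,0],"twist":[0,-36,0],"grip":100},{"delta_pos":[0,0,0],"twist":[0,-45,0],"grip":100}]';  python3 -c "
from h import *
im,d=imaging.grab_frame('top'); cv2.imwrite('pics/top9.png',im[:,:,::-1])"; python3 pl.py 452 280 240 68
```

```text
t 31.9 pos [466.    8.6 239.5] rot [-90.  -0. 166.] q [ -0.   7. 100.  -0.  72. 104.] F [-0.5 -0.5  0.2] T [0.07 0.03 0.06] w 91.3
delta_pos [7.94, -0.06, -26.0] twist [-0.02, -0.01, 0.01]
time_s: 32.4
ee_pos: [465.5, 8.6, 298.0]
ee_rot: [-90.1, -0.2, -150.7]
force: [0.8, -1.1, 0.2]
gripper_width: 91.4
time_s: 32.9
ee_pos: [465.4, 8.6, 297.6]
ee_rot: [-90.2, -0.1, -107.7]
force: [0.1, -0.5, -0.4]
gripper_width: 91.3
time_s: 33.4
ee_pos: [465.4, 8.6, 297.6]
ee_rot: [-90.2, 0.1, -64.7]
force: [0.4, 0.8, -0.5]
gripper_width: 90.9
time_s: 33.9
ee_pos: [465.4, 8.6, 297.7]
ee_rot: [-90.1, 0.2, -21.8]
force: [0.0, 0.0, 0.6]
gripper_width: 91.1
t 33.95 pos [465.4   8.6 297.7] rot [-90.1   0.2 -21.5] q [ -0.   6.  94.  -0.  80. -69.] F [-0.  -0.6 -0.3] T [ 0.03 -0.15  0.02] w 91.0
delta_pos [-11.19, 5.77, 24.76] twist [-0.09, -89.54, -0.26]
```

View pics/top9.png

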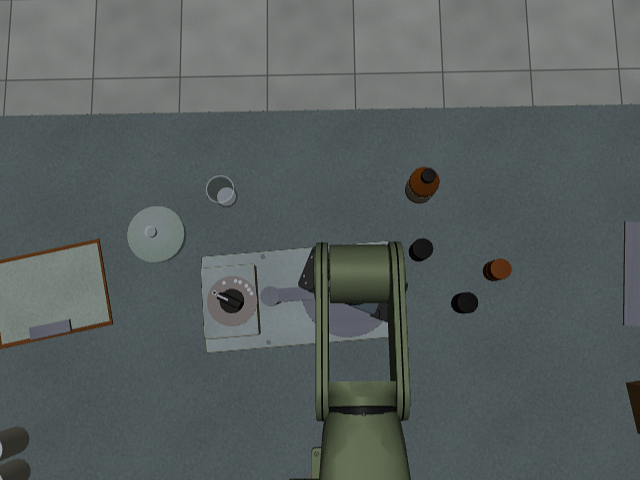

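```bash
python3 -m pendant '[{"delta_pos":[-2,0,4.2],"twist":[0,-9,0],"grip":100},{"delta_pos":[-4,0,8.4],"twist":[0,-18,0],"grip":100},{"delta_pos":[-6,0,12.6],"twist":[0,-27,0],"grip":100},{"delta_pos":[-8,0,16.8],"twist":[0,-36,0],"grip":100},{"delta_pos":[-10,1,21],"twist":[0,-45,0],"grip":100}]'; python3 pl.py 452 280 210 65
```

```text
time_s: 34.45
ee_pos: [452.4, 242.7, 289.2]
ee_rot: [-90.0, -0.0, 21.0]
force: [0.2, -0.4, -0.8]
gripper_width: 91.4
t 34.45 pos [452.4 242.7 289.2] rot [-90.  -0.  21.] q [ 27.  10.  90.  -0.  80. -84.] F [ 0.2 -0.4 -0.8] T [ 0.11 -0.2   0.04] w 91.4
delta_pos [1.3, 7.92, 3.5] twist [0.02, -43.95, -0.0]
```

```bash
python3 -m pendant '[{"delta_pos":[0.5,2,1],"twist":[0,-9,0],"grip":100},{"delta_pos":[1,4,2],"twist":[0,-18,0],"grip":100},{"delta_pos":[1.3,6,3.5],"twist":[0,-27,0],"grip":100},{"delta_pos":[1.3,8,3.5],"twist":[0,-36,0],"grip":100},{"delta_pos":[1.3,8,3.5],"twist":[0,-44,0],"grip":100}]'; python3 - <<'E'
from h import *
np.set_printoptions(precision=1,suppress=True)
im,d=imaging.grab_frame("wrist"); ci=imaging.camera_info("wrist"); cv2.imwrite("pics/w10.png",im[:,:,::-1]); np.save("pics/w10.npy",d)
W=cloud(ci,d); z=W[...,2]
r=(abs(W[...,0]-452)<45)&(abs(W[...,1]-280)<45)
m=r&(z>92)&(z<112); P=W[m]; rect=cv2.minAreaRect(P[:,:2].astype(np.float32)); print("bar",len(P),rect,P.mean(0)); print(cv2.boxPoints(rect))
m=r&(z>92)&(z<112)&(im.min(axis=2)>110); print("white",W[m].mean(0),m.sum())
print("console z",np.nanmedian(z[(abs(W[...,0]-452)<70)&(abs(W[...,1]-280)<55)&(z<64)&(z>30)]))
print("disc",np.nanmedian(z[r&(z>62)&(z<80)]))
E
python3 pl.py 452 280 210 65
```

```text
time_s: 34.95
ee_pos: [449.8, 277.2, 205.0]
ee_rot: [-89.7, 0.5, 64.1]
force: [-0.3, 0.0, -0.8]
gripper_width: 91.3
bar 2116 ((455.215576171875, 283.449462890625), (59.03807830810547, 17.81767463684082), 64.6385726928711) [454.1 281.2 103.4]
[[434.5 260.6]
 [450.6 253. ]
 [475.9 306.3]
 [459.8 313.9]]
white [461.5 297.5 104.5] 250
console z 62.9236341778118
disc 64.11952113402158
t 35.0 pos [450.7 277.5 206.4] rot [-89.8   0.3  64.3] q [  30.   15.   96.   -0.   70. -124.] F [-1.1 -0.   1. ] T [ 0.16 -0.08 -0.05] w 91.1
delta_pos [0.28, -0.36, -0.01] twist [-0.21, -0.71, -0.34]
```

View pics/w10.png

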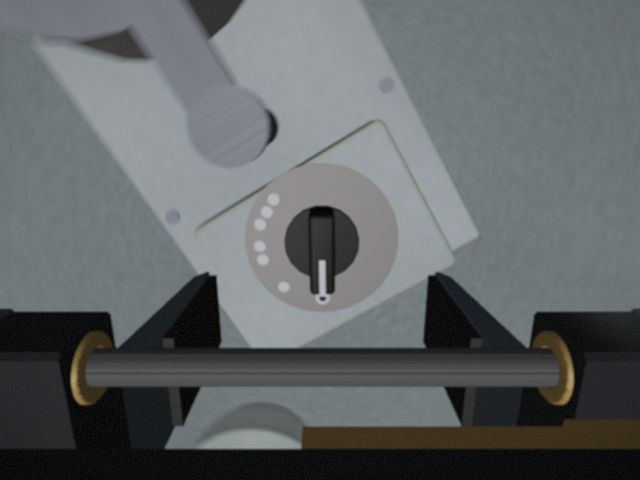

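The wrist view shows the selector bar at (321,250) pointing at the open ring (322,298). The two dots are at (262,252), clockwise of it. Bar angle is 64.6°, centre about (453,283), top z≈102.

```bash
python3 pl.py 453 283.3 120 64.6; python3 -m pendant '[{"delta_pos":[0.6,2,0],"twist":[0,-0.4,0],"grip":100},{"delta_pos":[0.6,4,0],"twist":[0,-0.4,0],"grip":80},{"delta_pos":[0.6,6.5,0],"twist":[0,-0.4,0],"grip":70},{"delta_pos":[0.6,8.5,0],"twist":[0,-0.4,0],"grip":60},{"delta_pos":[0.6,8.5,0],"twist":[0,-0.4,0],"grip":60}]'; python3 pl.py 453 283.3 73 64.6
```

```text
t 35.0 pos [450.7 277.5 206.4] rot [-89.8   0.3  64.3] q [  30.   15.   96.   -0.   70. -124.] F [-1.1 -0.   1. ] T [ 0.16 -0.08 -0.05] w 91.1
delta_pos [0.68, 8.64, 0.01] twist [-0.21, -0.31, -0.34]
time_s: 35.5
ee_pos: [452.8, 282.1, 121.5]
ee_rot: [-89.8, 0.4, 64.0]
force: [-1.1, -0.6, 0.4]
gripper_width: 62.2
t 35.5 pos [452.8 282.1 121.5] rot [-89.8   0.4  64. ] q [  31.   19.  103.   -0.   59. -123.] F [-1.1 -0.6  0.4] T [ 0.1  -0.02 -0.05] w 62.2
delta_pos [0.15, 4.85, 0.01] twist [-0.25, -0.6, -0.38]
```

```bash
python3 -m pendant '[{"delta_pos":[0.1,1.5,0],"twist":[0,-0.6,0],"grip":60},{"delta_pos":[0.1,3,0],"twist":[0,-0.6,0],"grip":60},{"delta_pos":[0.1,4.3,0],"twist":[0,-0.6,0],"grip":60},{"delta_pos":[0.1,4.8,0],"twist":[0,-0.6,0],"grip":60},{"delta_pos":[0.1,4.8,0],"twist":[0,-0.6,0],"grip":30}]'; python3 -m pendant '[{"delta_pos":[0,0,0],"twist":[0,0,0],"grip":8},{"delta_pos":[0,0,0],"twist":[0,0,0],"grip":8},{"delta_pos":[0,0,0],"twist":[0,0,0],"grip":8},{"delta_pos":[0,0,0],"twist":[0,0,0],"grip":8},{"delta_pos":[0,0,0],"twist":[0,0,0],"grip":8}]' 20; python3 pl.py 453 283.3 73 64.6
```

```text
time_s: 36.0
ee_pos: [455.4, 284.4, 76.9]
ee_rot: [-90.0, 0.0, 64.7]
force: [-0.4, -0.1, -0.1]
gripper_width: 49.2
time_s: 36.5
ee_pos: [453.5, 285.6, 77.5]
ee_rot: [-89.8, -0.0, 64.7]
force: [-6.3, 2.8, 4.7]
gripper_width: 18.2
t 36.5 pos [453.5 285.6  77.5] rot [-89.8  -0.   64.7] q [  31.   22.  106.    0.   52. -124.] F [-6.3  2.8  4.7] T [ 0.85  1.07 -0.01] w 18.2
delta_pos [-0.23, 0.45, -0.05] twist [-0.24, 0.12, 0.01]
```

```bash
python3 -m pendant '[{"delta_pos":[-0.1,0,0.2],"twist":[0,8,0],"grip":8},{"delta_pos":[-0.1,0,0.2],"twist":[0,16,0],"grip":8},{"delta_pos":[-0.1,0,0.2],"twist":[0,24,0],"grip":8},{"delta_pos":[-0.1,0,0.2],"twist":[0,32,0],"grip":8},{"delta_pos":[-0.1,0,0.2],"twist":[0,40,0],"grip":8}]'; python3 pl.py 453 283.3 73 -15.6
```

```text
time_s: 37.0
ee_pos: [454.0, 285.0, 77.5]
ee_rot: [-90.0, -0.1, 24.5]
force: [0.9, 1.8, 0.7]
gripper_width: 18.2
t 37.0 pos [454.  285.   77.5] rot [-90.   -0.1  24.5] q [ 31.  22. 106.   0.  52. -84.] F [0.9 1.8 0.7] T [ 0.2  -0.24  0.02] w 18.2
delta_pos [-0.17, 0.45, -0.12] twist [-0.06, 40.09, 0.12]
```

```bash
python3 -m pendant '[{"delta_pos":[0,0,0],"twist":[0,8,0],"grip":8},{"delta_pos":[0,0,0],"twist":[0,16,0],"grip":8},{"delta_pos":[0,0,0],"twist":[0,24,0],"grip":8},{"delta_pos":[0,0,0],"twist":[0,32,0],"grip":8},{"delta_pos":[0,0,0],"twist":[0,40,0],"grip":8}]'; python3 pl.py 453 283.3 73 -15.6;  python3 -m pendant '[{"delta_pos":[0,0,0],"twist":[0,0,0],"grip":8},{"delta_pos":[0,0,0],"twist":[0,0,0],"grip":60},{"delta_pos":[0,0,0],"twist":[0,0,0],"grip":60},{"delta_pos":[0,0,0],"twist":[0,0,0],"grip":60},{"delta_pos":[0,0,0],"twist":[0,0,0],"grip":60}]'; python3 -m pendant '[{"delta_pos":[0,-3,0],"twist":[0,0,0],"grip":60},{"delta_pos":[0,-6,0],"twist":[0,0,0],"grip":60},{"delta_pos":[0,-10,0],"twist":[0,0,0],"grip":100},{"delta_pos":[0,-15,0],"twist":[0,0,0],"grip":100},{"delta_pos":[0,-18,0],"twist":[0,0,0],"grip":100}]'; python3 - <<'E'
from h import *
np.set_printoptions(precision=1,suppress=True)
im,d=imaging.grab_frame("wrist"); ci=imaging.camera_info("wrist"); cv2.imwrite("pics/w11.png",im[:,:,::-1])
W=cloud(ci,d); z=W[...,2]
r=(abs(W[...,0]-452)<45)&(abs(W[...,1]-280)<45)
m=r&(z>92)&(z<112); P=W[m]; rect=cv2.minAreaRect(P[:,:2].astype(np.float32)); print("bar",len(P),rect)
E
python3 pl.py 453 283.3 73 -15.6
```

```text
time_s: 37.5
ee_pos: [454.0, 284.3, 77.5]
ee_rot: [-90.0, -0.1, -15.5]
force: [1.7, -1.8, 1.3]
gripper_width: 17.8
t 37.5 pos [454.  284.3  77.5] rot [-90.   -0.1 -15.5] q [ 31.  22. 106.  -0.  52. -44.] F [ 1.7 -1.8  1.3] T [-0.23 -0.31  0.  ] w 17.8
delta_pos [-0.08, 0.45, -0.12] twist [-0.01, 0.12, 0.11]
time_s: 38.0
ee_pos: [453.1, 284.5, 76.8]
ee_rot: [-90.0, 0.0, -15.1]
force: [0.1, 0.3, 0.3]
gripper_width: 46.9
time_s: 38.5
ee_pos: [454.0, 285.0, 260.7]
ee_rot: [-89.8, -0.2, -15.1]
force: [1.0, -0.3, 0.1]
gripper_width: 75.8
bar 1580 ((456.770263671875, 284.6051025390625), (17.913352966308594, 58.91621398925781), 74.5990982055664)
t 38.55 pos [455.8 286.2 264.9] rot [-89.5  -0.5 -15.1] q [ 31.  13.  90.   0.  77. -44.] F [1.4 1.1 2.2] T [ 0.19 -0.21 -0.01] w 79.8
delta_pos [-0.36, 19.19, -0.53] twist [-0.54, 0.47, 0.51]
```

View pics/w11.png

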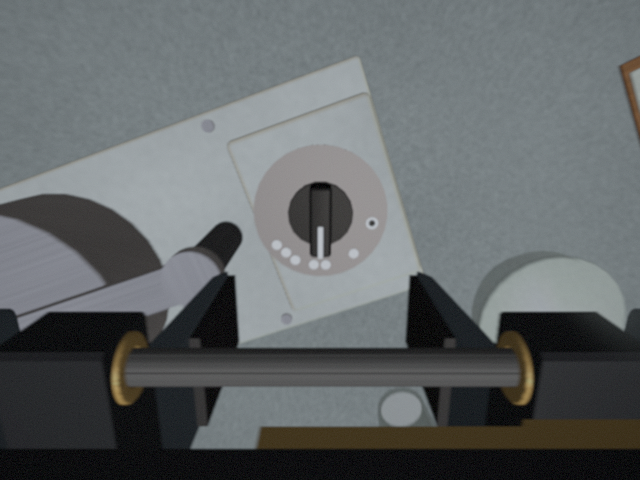

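The selector line points at the two dots at (319,264): -15.4° against 64.6° before, a turn of 80.0°. Moving clear for a last check of everything.

```bash
python3 pl.py 400 -250 320 -90; python3 -m pendant '[{"delta_pos":[1,-3,-4.5],"twist":[0,8,0],"grip":100},{"delta_pos":[2,-4,-9],"twist":[0,16,0],"grip":100},{"delta_pos":[3,-4,-13.5],"twist":[0,24,0],"grip":100},{"delta_pos":[4,-4,-18],"twist":[0,32,0],"grip":100},{"delta_pos":[5,-4,-22],"twist":[0,40,0],"grip":100}]';python3 pl.py 400 -250 320 -90;
```

```text
t 38.55 pos [455.8 286.2 264.9] rot [-89.5  -0.5 -15.1] q [ 31.  13.  90.   0.  77. -44.] F [1.4 1.1 2.2] T [ 0.19 -0.21 -0.01] w 79.8
delta_pos [8.66, -5.93, -53.16] twist [-0.79, 74.87, 0.08]
time_s: 39.05
ee_pos: [443.2, 57.2, 296.9]
ee_rot: [-90.0, -0.0, -55.5]
force: [1.1, -0.2, -0.4]
gripper_width: 91.1
t 39.05 pos [443.2  57.2 296.9] rot [-90.   -0.  -55.5] q [  6.   4.  96.  -0.  80. -29.] F [ 1.1 -0.2 -0.4] T [ 0.04 -0.2   0.  ] w 91.1
delta_pos [22.86, -2.31, -20.97] twist [-0.01, 34.53, 0.02]
```

```bash
python3 -m pendant '[{"delta_pos":[3.4,0,-3.2],"twist":[0,7,0],"grip":100},{"delta_pos":[6.8,0,-6.4],"twist":[0,14,0],"grip":100},{"delta_pos":[10,0,-9.5],"twist":[0,21,0],"grip":100},{"delta_pos":[13.4,-1,-12.5],"twist":[0,28,0],"grip":100},{"delta_pos":[17,-1,-15.6],"twist":[0,34,0],"grip":100}]'; python3 -m pendant '[{"delta_pos":[3,0,0],"twist":[0,0,0],"grip":100},{"delta_pos":[6,0,0],"twist":[0,0,0],"grip":100},{"delta_pos":[8,0,0],"twist":[0,0,0],"grip":100},{"delta_pos":[8,0,0],"twist":[0,0,0],"grip":100},{"delta_pos":[8,0,0],"twist":[0,0,0],"grip":100}]'; python3 - <<'E'
from h import *
np.set_printoptions(precision=1,suppress=True)
im,d=imaging.grab_frame("top"); ct=imaging.camera_info("top"); cv2.imwrite("pics/topF.png",im[:,:,::-1])
im2,d2=imaging.grab_frame("side"); cv2.imwrite("pics/sideF.png",im2[:,:,::-1])
W=cloud(ct,d); W0=cloud(ct,np.load("pics/top0.npy")); im0=cv2.imread("pics/top0.png")[:,:,::-1]
for n,w,i in(("0",W0,im0),("F",W,im)):
    z=w[...,2]
    def reg(x0,x1,y0,y1,z0,z1): return (w[...,0]>x0)&(w[...,0]<x1)&(w[...,1]>y0)&(w[...,1]<y1)&(z>z0)&(z<z1)
    print(n,"knob",minc(w,reg(430,510,-30,50,180,195))); print("lid",minc(w,reg(340,600,-130,110,124,140)))
    vs,us=np.nonzero(i[272:300,338:360].min(axis=2)>95); P=np.array([onplane(ct,u+338,v+272,188.4)[:2] for u,v in zip(us,vs)]); c=P.mean(0); print("mark",len(P),c, np.degrees(np.arctan2(*(c-[470.8,10.1])[::-1])))
g=cv2.resize(im[230:370,190:400],None,fx=3.8,fy=3.8,interpolation=cv2.INTER_CUBIC); cv2.imwrite("pics/topFc.png",g[:,:,::-1])
dif=cv2.absdiff(im.copy(),im0.copy()).max(axis=2)>60; print([b for b in blobs(dif,40)])
E
python3 pl.py 400 -250 320 -90
```

```text
time_s: 39.55
ee_pos: [412.7, -171.3, 307.8]
ee_rot: [-89.9, -0.0, -89.4]
force: [1.0, -0.8, 0.2]
gripper_width: 91.0
time_s: 40.05
ee_pos: [413.9, -249.2, 306.4]
ee_rot: [-90.0, 0.1, -89.2]
force: [-0.3, 0.9, 1.1]
gripper_width: 91.3
0 knob (array([471. ,  10.1]), 29.39285659790039, array([470.6,  10. , 188.4]))
lid (array([470.6,  10.1]), 105.75032806396484, array([469.7,   5.4, 128. ]))
mark 38 [488.7   9.3] -2.5540243421041127
F knob (array([470.8,  10.2]), 29.118865966796875, array([470.5,  10.2, 188.2]))
lid (array([470.7,   9.9]), 105.69622039794922, array([469.2,   5.7, 128. ]))
mark 90 [492.2   6.1] -10.664160008481693
[(np.float64(461.1), np.float64(246.7), 326, [448, 236, 26, 23]), (np.float64(478.3), np.float64(275.1), 117, [475, 262, 9, 28]), (np.float64(490.1), np.float64(347.6), 3409, [436, 262, 110, 193]), (np.float64(559.2), np.float64(381.9), 2482, [511, 300, 96, 154]), (np.float64(578.7), np.float64(388.5), 241, [534, 305, 80, 158]), (np.float64(632.5), np.float64(378.4), 52, [627, 376, 13, 6]), (np.float64(615.4), np.float64(436.0), 2642, [581, 395, 59, 85]), (np.float64(486.2), np.float64(418.0), 107, [475, 412, 26, 12]), (np.float64(381.4), np.float64(457.0), 2868, [320, 434, 114, 46]), (np.float64(326.8), np.float64(449.4), 52, [320, 448, 16, 5]), (np.float64(477.5), np.float64(471.8), 887, [446, 459, 69, 21]), (np.float64(298.2), np.float64(473.0), 59, [293, 465, 10, 15])]
t 40.15 pos [ 414.  -248.6  306.8] rot [-90.    0.  -89.1] q [-32.   7.  91.   0.  82. -33.] F [-0.5  0.8 -0.6] T [-0.01 -0.11 -0.04] w 91.4
delta_pos [0.12, -1.32, -1.41] twist [0.01, 0.89, -0.04]
```

View pics/topF.png

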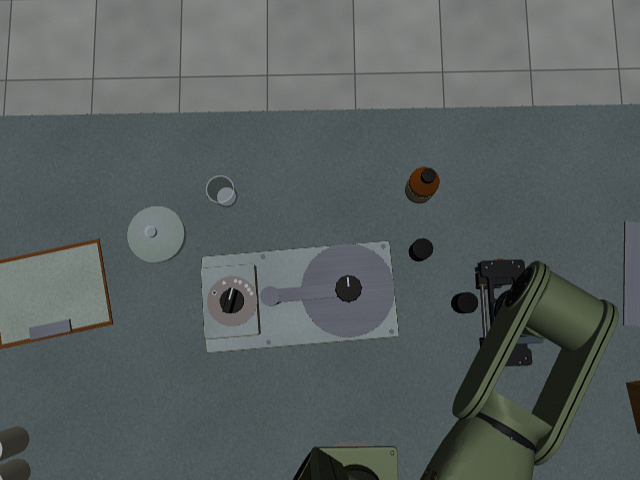

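View pics/topFc.png

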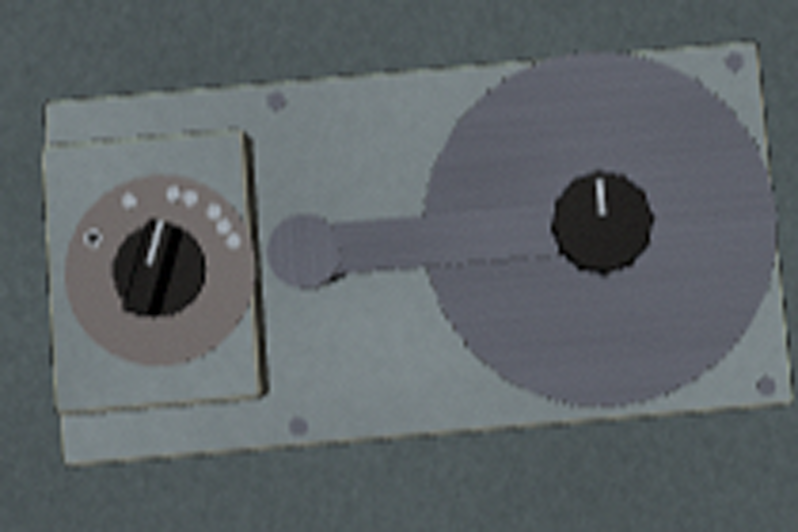

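View pics/sideF.png

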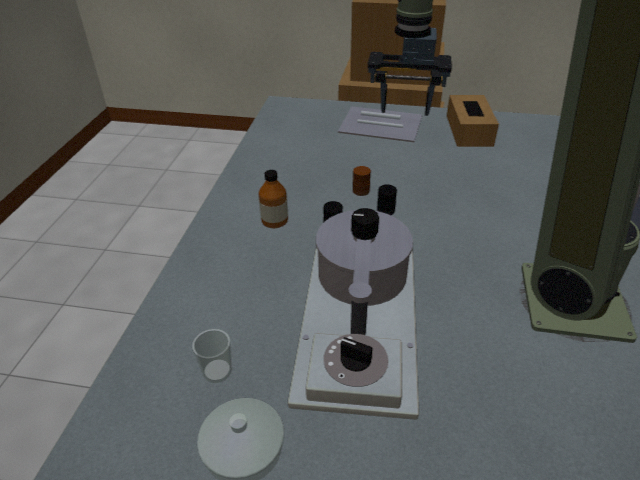

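The final views show the lid centred and down, its mark slightly further clockwise than at the start. The selector is at two dots, the bystanders and look-alikes have not moved, and the gripper is clear. Handing in.

```bash
python3 -c "
from workcell import job
print(job.job_done())"
```

```text
the job is handed in; nothing more can be done
None
```

I did the whole job in the order asked, in about 40 s of the 210 s, and handed it in; no verdict was reported. I unscrewed the lid to its stop and swung it aside. I stood both blue-capped jars upright in the pot; only two were on the bench. Then I swung the lid back while it was still fully unscrewed, screwed it down to its stop, and turned the selector to two dots.

**What the last checks showed**
- **Jars:** both stood upright in the pot with tops at about z = 101 to 103 mm (floor 30.5 mm), seen before the lid went back on. No blue cap was left on the bench.
- **Lid position:** the knob and disc centres are within 0.3 mm of where they started.
- **Lid screw:** the stop torque was felt at both ends, about 1.4 to 1.7 N m. Comparing camera readings from before and after, the lid turned about 137°, close to the nominal 137.5°.
- **Selector:** it turned 80.0° and its line points at the two dots.
- **Other objects:** the reagent bottle, dish, beaker and look-alikes look unmoved in the top and side views.

**What disagreed**
- **Lid mark:** it ended about 3° further clockwise than at the start by the wrist camera. The top camera's rough readings, from few pixels, put it at about 8°. Either way it is not less screwed down than at the start.
- **Wrist camera:** it read positions about 2 mm off from the top camera, which is within the stated calibration.
- **Swing while unscrewing:** pressing on the unscrewing stop moved the lid sideways by about 3.6 mm. It was already fully unscrewed by then.

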